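Load a module housing into the tilted filling nest, vent at the mark, and clamp it

ROBOT

A 6-joint arm with a two-finger parallel gripper is mounted at the origin on a cart in front of the work surface, level with it; the furniture and walls round the work are solid. World frame = base frame: x ahead of the robot, y to its left, z up, the work surface at z = 0. Lengths are in m, angles in rad, forces in N, time in s.
With the tool pointing down it reaches from about 0.375 to 0.9 m from the base axis. Payload 3.1 kg.
Tool frame: the origin (TCP) lies midway between the tips of the shut fingers; the grasp point (between the pads) lies 19 mm behind it; x points along the fingers, y is the direction in which the jaws open and shut, and the axes are right-handed (so a half turn about x gives the same grasp; the last joint's range is limited). The gripper opens to 85 mm and grips with 20 to 120 N. Pads are 22 mm wide; open, the fingers measure 114 mm over their backs; the gripper's body (76 mm by 85 mm) begins 54 mm behind the grasp point. The pads swing forward as they close: fully open they stand 13 mm farther back than shut.
Start: joints at [-1.296, 0.527, 1.433, -0, 1.181, -0.178], TCP at [0.274, -0.562, 0.231] pointing down, gripper open.
Joint ranges: [-3.08, 3.08], [-0.75, 2.2], [0.22, 2.44], [-1.43, 4.57], [0, 2.65], [-2.85, 2.85]. Speed limits (rad/s): [2.79, 2.79, 3.14, 3.14, 3.14, 3.14].

INTERFACE

Orientations are given as a unit quaternion [x, y, z, w].
In Python, from station import manip gives the robot as it stands.
- The arm moves only by the tool carry_out, never from a script. Its argument "commands" is a list that holds one entry, the list of rows, each a list of 7 numbers: the shift along the tool's x, y, z in units of 25 mm (1.0 is 25 mm), then the turn, a rotation vector about the tool's x, y, z in units of 5 degrees (1.0 is 5 degrees), then the finger opening in mm, from 0 to 85.4. A call has exactly 5 rows; each row is the pose to reach, as a shift and turn from the pose commanded when the call began, along the tool's axes at that moment; what a row does not reach only later rows make up. A row lasts 1/10 s, in which the tool goes at most 50 mm and 8.59 degrees, less where a joint would pass 70% of its speed; a pose out of reach is approached as far as the arm can. A call with a gripper value outside its range is refused whole. The fingers move at their own pace and stop on an object; "force" is the grip in N (left out, the last holds). Time passes only in rows, so rows that repeat a pose let the fingers close, or fill a call up. It gives the time, the measured TCP pose, the force and the opening at its end, in the units of the state.
- manip.sense(): the state, without advancing time (a new reading comes with each control period).
- manip.snapshot(name): name is "side" or "top"; returns a dict with "image" (400x640x3 uint8, red, green, blue), "fx", "fy", "cx", "cy" (pixels), "rvec" (rotation vector, rad) and "tvec" (3), from world to camera coordinates, as OpenCV has them. Camera axes: x right, y down, z forward; pixel columns grow to the right and rows downward; lengths in m; the calibration is good to about 2 mm. A picture is of the moment at which its call begins. There is no depth.
- manip.sign_off(): hands the job in, once; it reports no verdict.
The state is a dict: "t": time; "q": joint angles; "qd": joint speeds; "tau": joint torques, N m; "tcp_pos": TCP position; "tool_rot": TCP orientation; "force": force on the tool from outside, world axes, zero at the start; "ft_torque": the same for the moment, N m; "finger_gap": opening from 0.0 (shut) to 1.0 (fully open).
Only numpy, scipy, OpenCV 4.12 (cv2) and the standard library are available. Lean on these libraries where they do the work, as an engineer would, in place of code of your own. Each camera call takes 0.05 s, during which the arm holds its last target.

TASK

Take the black module housing with the green board from the bench and lay it on the sloping plate of the filling nest, turned so that its round metal vent is at the uphill end by the yellow chevron (the air must be able to leave there). Push it flush against both blue fences, then swing the red clamp arm with the black knob fully across, over the housing's rim. Leave everything else where it stands.

Things in the scene. Friction and masses are not known exactly. Their poses are not given: they have to be found in the camera images.
- housing: black housing to be loaded, 118 x 58 mm, 85 g; solid body 16 mm high, pins and vent up to 22 mm. Green board in its window, round metal vent ring near one end, two brass pins at the other. Origin: centre of the underside; x along the length toward the vent, y across the 58 mm width (grasp across it), z out of its top. Starts flat on the bench.
- vent (a point): centre of the housing's round vent ring, 46 mm from the housing's middle along its +x, 20 mm above its underside
- corner (a point): inner corner of the nest's two blue fences, on top of the fixed aluminium plate, about 40 mm above the bench. x points uphill along the plate (30 degrees from level), y to the left across it, z square out of it. Plate: z = 0, x -25 to 150, y -56 to 100 mm. Lower fence: x -10 to 0, y 10 to 62; side fence: y -8 to 0, x 10 to 116; both 14 mm high.
- seat (a point): where the loaded housing's origin belongs, at (59, 29, 0) mm in the frame of corner, same axes: the housing then fills x 0 to 118, y 0 to 58 mm there, its own x axis uphill
- mark (a point): point of the yellow chevron painted on the plate, at (133, 29, 0) mm in the frame of corner, just uphill of where the housing lies
- pivot (a point): axis of the red clamp arm, on its post outside the side fence at (45, -40, 29) mm in the frame of corner; the axis is square to the plate
- knob (a point): centre of the black knob at the clamp arm's end, 48 mm from the pivot: a round grip 20 mm across, axis square to the plate, 42 to 58 mm above the plate (it ends at 61 mm). The red arm below it fills 26 to 32 mm above the plate, its rubber foot reaches down to 17 mm.
- clamp (a joint): angle of the clamp arm in rad: 0 = parked, pointing uphill outside the side fence; it turns counter-clockwise seen from above the plate; 1.57 = at its stop, straight across the side fence with its foot above the housing's rim. Stiff enough to stay where it is left.
- spare_housing: bystander: similar black housing with a pale block instead of a green board, 118 x 58 x 22 mm; origin at the centre of its underside
- purge_jar: bystander: white jar with blue lid, 62 mm wide and high; origin under its centre
- grease_jar: bystander: white jar with grey lid, 54 mm wide, 48 mm high; origin under its centre
- driver: bystander: blue screwdriver lying on the bench, 196 mm long; origin under its middle, length along its y
- marker: bystander: marker pen with blue cap lying on the bench, 131 mm long; origin under its middle, length along its y

How it is judged:
On the way, in this order (a step that is already met when the one before it is completed fails the run):
1. the housing lies flat on the sloping plate, vent uphill, flush in the corner of the two fences (x of housing in the frame of corner between 0.057 and 0.0615 m and y of housing in the frame of corner between 0.027 and 0.0315 m and z of housing in the frame of corner between -0.003 and 0.003 m and angle between the x axis of housing and the x axis of corner, either way round below 0.035 rad and angle between the z axis of housing and the z axis of corner, either way round below 0.05 rad and x of vent in the frame of corner above 0.095 m), for 0.2 s.
2. the clamp arm is swung across onto the housing's rim (value of joint clamp above 1.43 rad), for 0.2 s.
At the end, for the whole second after the job is handed in: the green-board housing lies at rest flat on the sloping plate (within 3 mm and 3 degrees) with its vent at the uphill end by the chevron, square (2 degrees) and flush to about 2 mm against both fences, and the clamp arm stands across it within 8 degrees of its stop (all of step 1 and value of joint clamp above 1.43 rad and linear speed of housing below 0.01 m/s); the robot touches nothing.
It fails at once if another thing on the bench was moved by more than 3 cm (distance of any of spare_housing, purge_jar, grease_jar, driver, marker from where it was at the start of the episode above 0.03 m).
It also fails if it takes over 67 s, if anything falls off the work surface, if the arm or the gripper's body presses on something with over 40 N, if the wrist force passes 120 N, or if a joint passes its speed limit or range.

## Working session

There is one attempt and no reset: what is moved stays moved. The work goes in short steps, Python scripts to look and compute and a tool call to move; the robot and the scene stay as the last step left them, time stands still between calls to the robot, and variables do not carry over. Pictures are saved under pics/ and viewed, and the job is handed in when it is done.

Besides the shell and the picture viewer there is one more tool, called after "Emit:" by a JSON object that holds its "name" and its "arguments", one argument or row to a line. carry_out: Moves the arm, as the interface text tells. Its arguments: {"type":"object","properties":{"commands":{"type":"array"},"force":{"type":"number"}},"required":["commands"]}

```bash
mkdir -p pics; ls; python3 - <<'E'
from station import manip
import cv2,numpy as np
s=manip.sense(); print(s)
for n in("top","side"):
    d=manip.snapshot(n); cv2.imwrite(f"pics/{n}0.png",d["image"][:,:,::-1])
    print(n,{k:d[k] for k in d if k!="image"})
    np.savez(f"{n}0.npz",**d)
E
```

```text
pics
{'t': 0.0, 'q': array([-1.29554383e+00,  5.28485309e-01,  1.43387362e+00,  2.46140836e-05,
        1.18139285e+00, -1.78468887e-01]), 'qd': array([ 0.00158053,  0.00023914, -0.00027766,  0.00021532,  0.00024304,
       -0.00040005]), 'tau': array([-2.51662364e-03, -4.42360497e+01, -1.78026974e+01, -3.65875858e-04,
        8.37257219e-03,  1.55587351e-06]), 'tcp_pos': array([ 0.27380321, -0.56105671,  0.23033097]), 'tool_rot': array([-0.68896024, -0.15980183,  0.68901802, -0.15827611]), 'force': array([-0.13141964, -0.29067962, -0.80834724]), 'ft_torque': array([ 0.06940791, -0.00148598, -0.04239383]), 'finger_gap': 1.0014162214920663}
top {'fx': 389.2693110638654, 'fy': 389.2693110638654, 'cx': 321.01989007680066, 'cy': 204.85174853478276, 'rvec': array([ 2.17242178, -2.18730373,  0.08984147]), 'tvec': array([0.19358119, 0.61775109, 0.93727609])}
side {'fx': 463.60912882035774, 'fy': 463.60912882035774, 'cx': 325.7021770893938, 'cy': 207.558459750699, 'rvec': array([ 2.06981565,  0.66824511, -0.36841934]), 'tvec': array([-0.61189317, -0.00927618,  1.3008673 ])}
```

View pics/top0.png

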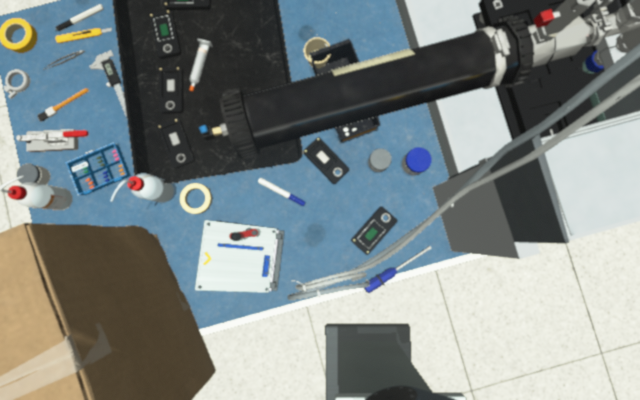

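View pics/side0.png

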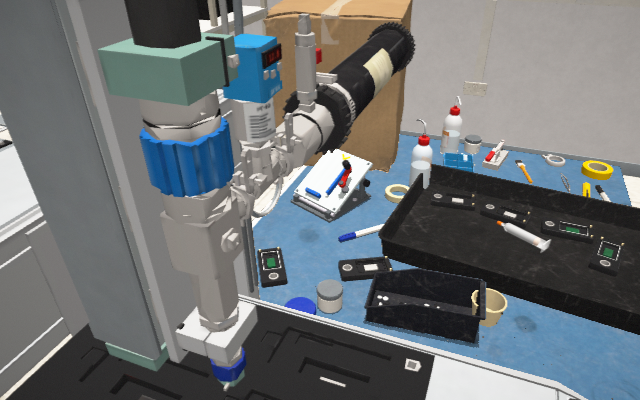

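```bash
cat > h.py <<'E'
import numpy as np,cv2
from scipy.spatial.transform import Rotation as R
def load(f): return dict(np.load(f))
def proj(d,p):
    K=np.array([[d["fx"],0,d["cx"]],[0,d["fy"],d["cy"]],[0,0,1]],float)
    return cv2.projectPoints(np.atleast_2d(np.array(p,float)),d["rvec"],d["tvec"],K,None)[0][:,0]
def ray(d,uv):
    Rm=R.from_rotvec(d["rvec"]).as_matrix(); c=-Rm.T@d["tvec"]
    v=Rm.T@np.array([(uv[0]-d["cx"])/d["fx"],(uv[1]-d["cy"])/d["fy"],1]); return c,v/np.linalg.norm(v)
def onz(d,uv,z):
    c,v=ray(d,uv); return c+v*(z-c[2])/v[2]
def tri(ds,uvs):
    A=np.zeros((3,3));b=np.zeros(3)
    for d,u in zip(ds,uvs):
        c,v=ray(d,u);P=np.eye(3)-np.outer(v,v);A+=P;b+=P@c
    return np.linalg.solve(A,b)
E
python3 - <<'E'
from h import *
for n in("top","side"):
    d=load(n+"0.npz"); print(n,ray(d,(320,200)))
    print(proj(d,[[0,0,0],[0.274,-.562,.231],[.5,0,0],[.5,.3,0],[.8,0,0]]).round())
    im=d["image"][:,:,::-1]
    if n=="top":
        cv2.imwrite("pics/topc.png",cv2.resize(im[170:310,180:440],None,fx=3,fy=3,interpolation=cv2.INTER_CUBIC))
    else:
        cv2.imwrite("pics/sidec.png",cv2.resize(im[140:300,235:405],None,fx=3.7,fy=3.7,interpolation=cv2.INTER_CUBIC))
E
```

```text
top (array([0.54037652, 0.19015169, 0.98458727]), array([ 0.09417566,  0.00171196, -0.99555412]))
[[401. 461.]
 [723. 377.]
 [397. 252.]
 [277. 253.]
 [394. 135.]]
side (array([ 1.14018344, -0.52242033,  0.70271883]), array([-0.50855165,  0.67457933, -0.53508686]))
[[ 108.  204.]
 [-181.  303.]
 [ 235.  274.]
 [ 314.  213.]
 [ 344.  333.]]
```

View pics/topc.png

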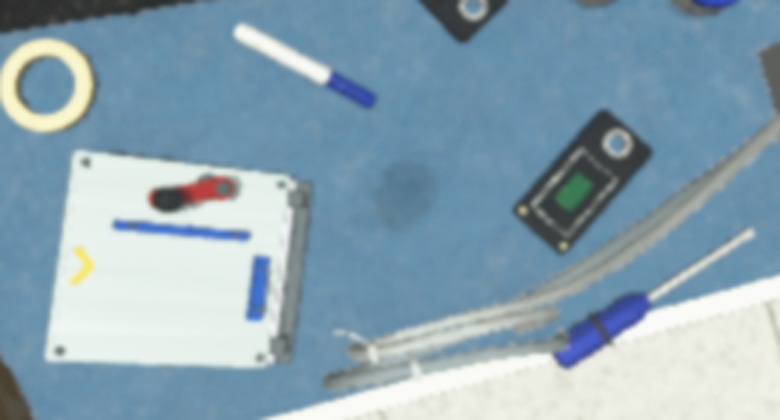

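View pics/sidec.png

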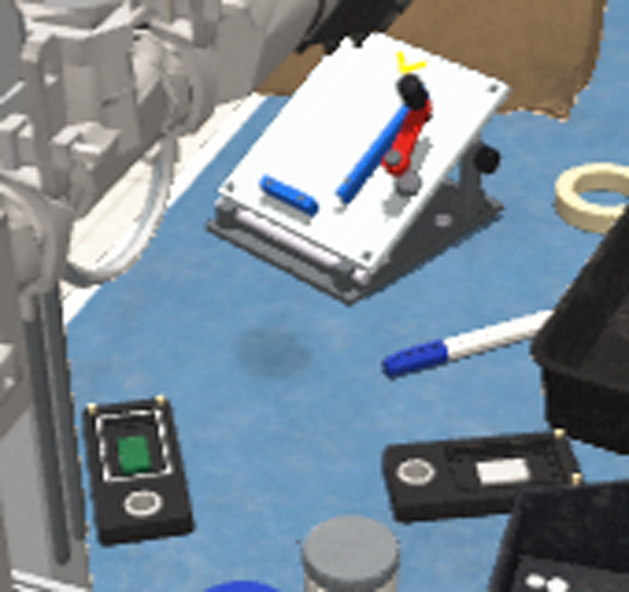

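```bash
python3 - <<'E'
from h import *
t,s=load("top0.npz"),load("side0.npz")
def T(name,a,b):
    p=tri([t,s],[a,b]); print(name,p.round(3),(proj(t,p)-a).round(1),(proj(s,p)-b).round(1))
tc=lambda u,v:(180+u/3-.33,170+v/3-.33); sc=lambda u,v:(235+u/3.7-.36,140+v/3.7-.36)
T("tube end",(238,125),(398,45))
T("red",(545,17),(318,55))
T("vent",tc(617,143),sc(143,502))
T("board",tc(573,191),sc(133,453))
T("pin1",tc(522,210),sc(92,409));T("pin2",tc(563,246),sc(160,402))
T("chev",tc(92,265),sc(405,70))
T("knob",tc(165,193),sc(412,86))
T("pivot",tc(220,187),sc(397,155))
T("screw UL",tc(85,161),sc(493,88))
T("screw LL",tc(281,183),sc(367,255))
T("screw LR",tc(261,357),sc(231,187))
T("sidefence lo",tc(248,236),sc(342,200));T("sidefence hi",tc(115,224),sc(415,98))
T("lowfence a",tc(254,318),sc(264,183));T("lowfence b",tc(262,258),sc(315,210))
E
```

```text
tube end [0.7   0.307 0.468] [[-3.8 -5.9]] [[-4.6  1.6]]
red [ 0.797 -0.071  0.55 ] [[-1.6 -2. ]] [[-2.5  0.3]]
vent [0.589 0.031 0.018] [[-0.5 -0.5]] [[-0.8  0. ]]
board [0.549 0.067 0.012] [[-0.3 -0.4]] [[-0.5  0. ]]
pin1 [0.518 0.095 0.015] [[5.7 5.9]] [[ 8.6 -0.3]]
pin2 [0.521 0.092 0.025] [[-6.2 -7.4]] [[-10.   -0.4]]
chev [0.497 0.44  0.106] [[-0.9 -1.1]] [[-1.1  0.1]]
knob [0.548 0.378 0.135] [[-0.1 -0.1]] [[-0.1  0. ]]
pivot [0.554 0.346 0.096] [[-0.7 -0.9]] [[-1.   0.1]]
screw UL [0.574 0.444 0.113] [[-0.5 -0.7]] [[-0.7  0.1]]
screw LL [0.557 0.307 0.034] [[-0.5 -0.6]] [[-0.7  0.1]]
screw LR [0.419 0.324 0.033] [[-0.8 -1. ]] [[-1.1  0. ]]
sidefence lo [0.516 0.332 0.052] [[-0.8 -1. ]] [[-1.2  0.1]]
sidefence hi [0.524 0.422 0.099] [[0.4 0.5]] [[ 0.5 -0.1]]
lowfence a [0.45  0.327 0.046] [[-0.5 -0.6]] [[-0.6  0. ]]
lowfence b [0.499 0.322 0.042] [[-0.9 -1.1]] [[-1.3  0.1]]
```

```bash
python3 - <<'E'
from h import *
t,s=load("top0.npz"),load("side0.npz")
im=s["image"][:,:,::-1];cv2.imwrite("pics/sided.png",cv2.resize(im[0:400,0:420],None,fx=1.5,fy=1.5,interpolation=cv2.INTER_CUBIC)[:600])
im=t["image"][:,:,::-1];cv2.imwrite("pics/topd.png",cv2.resize(im[0:260,190:640],None,fx=1.75,fy=1.75,interpolation=cv2.INTER_CUBIC))
def T(name,a,b):
    p=tri([t,s],[a,b]); print(name,p.round(3),(proj(t,p)-a).round(1),(proj(s,p)-b).round(1))
T("noz",(205,130),(230,375))
# points in the side view for vertical line x,y
for z in(0,.2,.4,.6): print(z,proj(s,[[.6,0,z],[.5,-.1,z],[.27,-.56,z],[0,0,z]]).round().tolist(),onz(s,(228,385),z).round(2),onz(s,(190,150),z).round(2),onz(s,(330,80),z).round(2))
E
```

```text
noz [0.715 0.128 0.066] [[141.4  33.2]] [[ 115.1 -118. ]]
0 [[267.0, 291.0], [201.0, 299.0], [-98.0, 400.0], [108.0, 204.0]] [ 0.7  -0.21  0.  ] [-0.08  0.36  0.  ] [-0.12  1.25  0.  ]
0.2 [[260.0, 215.0], [184.0, 222.0], [-167.0, 317.0], [87.0, 139.0]] [ 0.83 -0.3   0.2 ] [0.27 0.11 0.2 ] [0.24 0.74 0.2 ]
0.4 [[250.0, 117.0], [164.0, 123.0], [-263.0, 202.0], [62.0, 60.0]] [ 0.95 -0.39  0.4 ] [ 0.61 -0.14  0.4 ] [0.6  0.24 0.4 ]
0.6 [[237.0, -12.0], [136.0, -9.0], [-405.0, 32.0], [32.0, -36.0]] [ 1.08 -0.48  0.6 ] [ 0.96 -0.39  0.6 ] [ 0.96 -0.26  0.6 ]
```

View pics/sided.png

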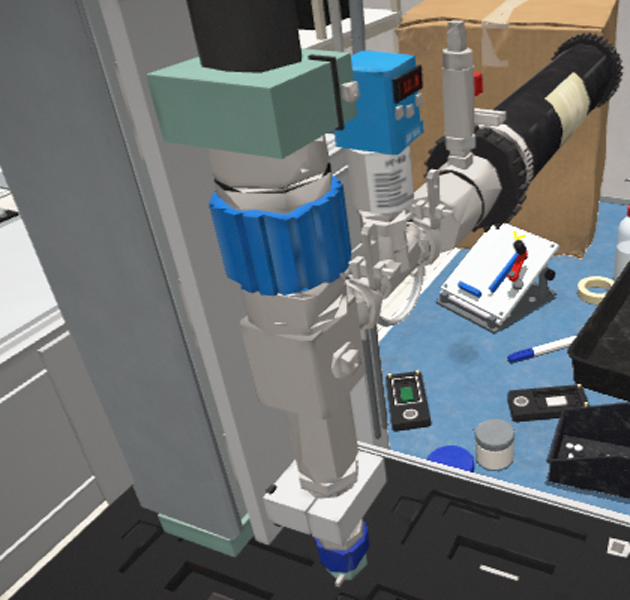

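View pics/topd.png

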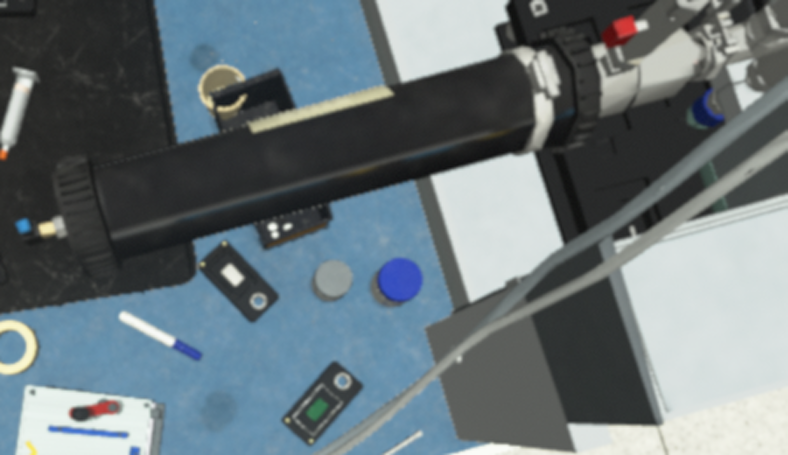

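```bash
python3 - <<'E'
from h import *
t,s=load("top0.npz"),load("side0.npz")
for uv in [(300,292),(345,275),(400,240),(450,203),(520,150),(630,90)]:
    print(uv,[(z,onz(t,uv,z).round(2)[:2].tolist(),proj(s,onz(t,uv,z))[0].round().tolist()) for z in(0.1,.2,.3,.4,.5,.6,.7)])
E
```

```text
(300, 292) [(0.1, [0.42, 0.24], [274.0, 182.0]), (0.2, [0.43, 0.23], [274.0, 149.0]), (0.3, [0.45, 0.23], [274.0, 112.0]), (0.4, [0.46, 0.22], [274.0, 71.0]), (0.5, [0.47, 0.22], [274.0, 23.0]), (0.6, [0.49, 0.21], [274.0, -31.0]), (0.7, [0.5, 0.21], [274.0, -95.0])]
(345, 275) [(0.1, [0.45, 0.14], [257.0, 204.0]), (0.2, [0.46, 0.14], [258.0, 167.0]), (0.3, [0.47, 0.15], [260.0, 126.0]), (0.4, [0.48, 0.15], [261.0, 81.0]), (0.5, [0.49, 0.16], [263.0, 30.0]), (0.6, [0.5, 0.17], [265.0, -28.0]), (0.7, [0.51, 0.17], [267.0, -95.0])]
(400, 240) [(0.1, [0.53, 0.01], [244.0, 241.0]), (0.2, [0.53, 0.03], [246.0, 197.0]), (0.3, [0.53, 0.05], [248.0, 150.0]), (0.4, [0.53, 0.07], [251.0, 98.0]), (0.5, [0.54, 0.09], [254.0, 40.0]), (0.6, [0.54, 0.11], [258.0, -24.0]), (0.7, [0.54, 0.13], [261.0, -94.0])]
(450, 203) [(0.1, [0.62, -0.1], [232.0, 287.0]), (0.2, [0.61, -0.07], [236.0, 234.0]), (0.3, [0.6, -0.04], [239.0, 178.0]), (0.4, [0.59, -0.0], [243.0, 117.0]), (0.5, [0.58, 0.03], [248.0, 52.0]), (0.6, [0.57, 0.06], [252.0, -18.0]), (0.7, [0.56, 0.1], [258.0, -94.0])]
(520, 150) [(0.1, [0.74, -0.27], [210.0, 382.0]), (0.2, [0.71, -0.22], [216.0, 307.0]), (0.3, [0.69, -0.17], [223.0, 231.0]), (0.4, [0.67, -0.11], [230.0, 153.0]), (0.5, [0.65, -0.06], [237.0, 73.0]), (0.6, [0.63, -0.01], [245.0, -9.0]), (0.7, [0.6, 0.04], [252.0, -94.0])]
(630, 90) [(0.1, [0.88, -0.53], [104.0, 644.0]), (0.2, [0.84, -0.45], [129.0, 496.0]), (0.3, [0.8, -0.37], [153.0, 359.0]), (0.4, [0.76, -0.29], [175.0, 233.0]), (0.5, [0.72, -0.21], [195.0, 117.0]), (0.6, [0.69, -0.12], [213.0, 8.0]), (0.7, [0.65, -0.04], [231.0, -94.0])]
```

```bash
python3 - <<'E'
from h import *
t,s=load("top0.npz"),load("side0.npz")
im=s["image"][:,:,::-1];cv2.imwrite("pics/sidee.png",cv2.resize(im[130:310,200:320],None,fx=3.3,fy=3.3,interpolation=cv2.INTER_CUBIC))
im=t["image"][:,:,::-1];cv2.imwrite("pics/tope.png",cv2.resize(im[180:400,270:640],None,fx=2.1,fy=2.1,interpolation=cv2.INTER_CUBIC))
for uv in [(108,350),(165,360),(155,365)]: print("side",uv,onz(s,uv,0).round(2),onz(s,uv,.3).round(2))
for uv in [(435,190),(450,255),(518,257),(567,242),(485,165),(520,200)]: print("top",uv,onz(t,uv,0).round(2),onz(t,uv,.3).round(2),onz(t,uv,.6).round(2))
E
```

```text
side (108, 350) [ 0.46 -0.29  0.  ] [ 0.75 -0.39  0.3 ]
side (165, 360) [ 0.57 -0.25 -0.  ] [ 0.81 -0.36  0.3 ]
side (155, 365) [ 0.56 -0.26 -0.  ] [ 0.81 -0.37  0.3 ]
top (435, 190) [ 0.66 -0.1   0.  ] [ 0.62 -0.01  0.3 ] [0.59 0.08 0.6 ]
top (450, 255) [ 0.49 -0.13  0.  ] [ 0.51 -0.04  0.3 ] [0.52 0.06 0.6 ]
top (518, 257) [ 0.49 -0.3   0.  ] [ 0.5  -0.15  0.3 ] [ 0.52 -0.    0.6 ]
top (567, 242) [ 0.52 -0.43  0.  ] [ 0.53 -0.24  0.3 ] [ 0.53 -0.05  0.6 ]
top (485, 165) [ 0.72 -0.23  0.  ] [ 0.67 -0.1   0.3 ] [0.61 0.03 0.6 ]
top (520, 200) [ 0.63 -0.32  0.  ] [ 0.6  -0.16  0.3 ] [ 0.58 -0.01  0.6 ]
```

View pics/sidee.png

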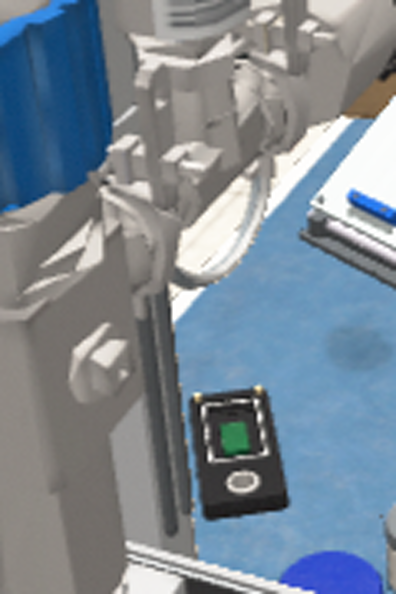

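View pics/tope.png

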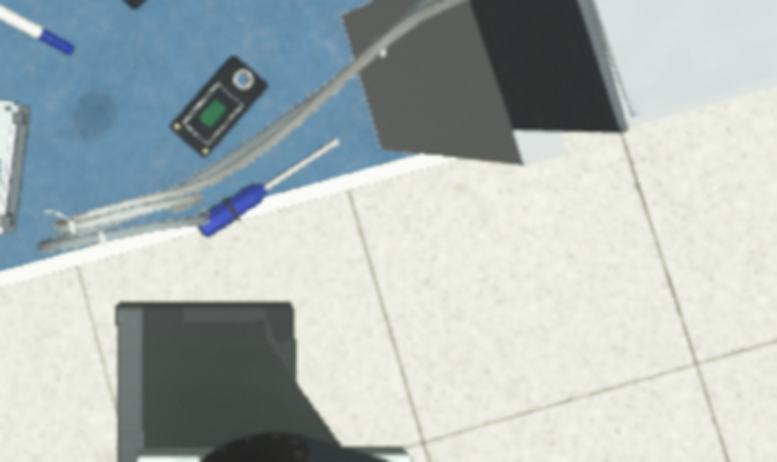

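```bash
python3 - <<'E'
from h import *
t,s=load("top0.npz"),load("side0.npz")
im=t["image"][:,:,::-1];cv2.imwrite("pics/topf.png",cv2.resize(im[225:305,280:440],None,fx=5,fy=5,interpolation=cv2.INTER_CUBIC))
im=s["image"][:,:,::-1];cv2.imwrite("pics/sidef.png",cv2.resize(im[140:300,225:305],None,fx=3.7*1,fy=3.7,interpolation=cv2.INTER_LANCZOS4))
E
```

```text
(no output)
```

View pics/topf.png

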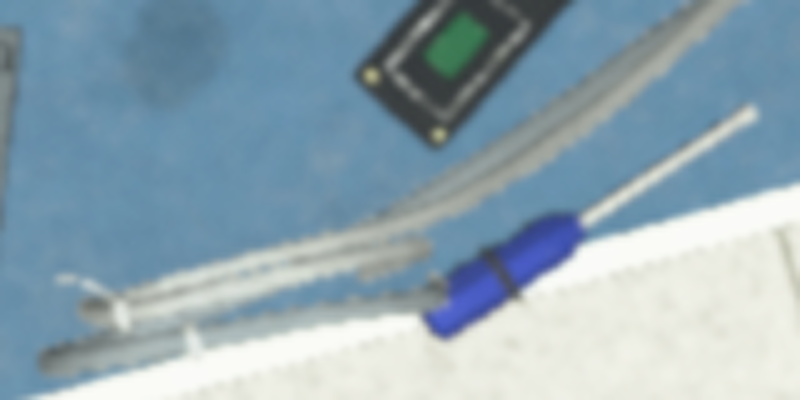

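View pics/sidef.png

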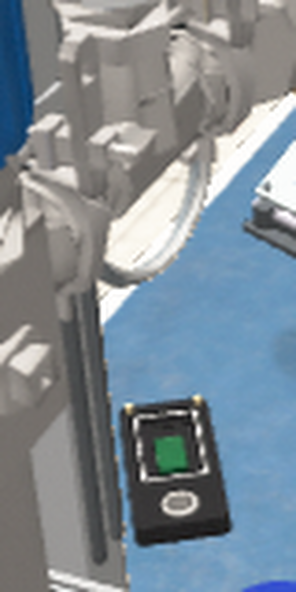

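```bash
python3 - <<'E'
from h import *
for n,box in(("top",(180,210,300,305)),("side",(285,140,380,225))):
    d=load(n+"0.npz"); x0,y0,x1,y1=box
    im=d["image"][y0:y1,x0:x1]; f=6
    big=cv2.resize(im,None,fx=f,fy=f,interpolation=cv2.INTER_CUBIC)
    hsv=cv2.cvtColor(big,cv2.COLOR_RGB2HSV)
    def conts(m,k=3):
        c,_=cv2.findContours(m.astype(np.uint8),cv2.RETR_EXTERNAL,cv2.CHAIN_APPROX_NONE); return sorted(c,key=cv2.contourArea)[::-1][:k]
    P=lambda p:(np.array(p,float)+.5)/f-.5+[x0,y0]
    v=(hsv[...,2]>190)&(hsv[...,1]<50)
    for c in conts(v,2):
        h=cv2.convexHull(c); print(n,"white",cv2.contourArea(c)/f/f,[P(q[0]).round(1).tolist() for q in cv2.approxPolyDP(h,10,True)])
    b=(hsv[...,0]>108)&(hsv[...,0]<125)&(hsv[...,1]>170)
    for c in conts(b,3):
        print(n,"blue",cv2.contourArea(c)/f/f,[P(q).round(1).tolist() for q in cv2.boxPoints(cv2.minAreaRect(c))])
    y=(hsv[...,0]>20)&(hsv[...,0]<35)&(hsv[...,1]>100)
    for c in conts(y,1): print(n,"yel",[P(q[0]).round(1).tolist() for q in cv2.approxPolyDP(c,8,True)])
    vis=big.copy(); vis[v]=vis[v]//2+[60,0,60]; vis[b]=[255,255,0]
    cv2.imwrite(f"pics/m{n}.png",vis[:,:,::-1])
E
```

```text
top white 5075.347222222222 [[204.6, 220.1], [265.1, 226.4], [277.8, 230.4], [270.1, 290.8], [257.9, 292.2], [194.6, 289.4]]
top white 37.90277777777778 [[200.9, 209.6], [194.6, 213.4], [184.6, 209.9]]
top blue 20.430555555555554 [[263.5, 271.0], [265.2, 260.0], [267.6, 260.4], [265.9, 271.3]]
top blue 2.2083333333333335 [[226.1, 245.5], [226.1, 244.8], [231.8, 245.2], [231.7, 245.9]]
top blue 1.277777777777778 [[265.8, 256.4], [267.6, 256.4], [267.6, 257.6], [265.8, 257.6]]
top yel [[206.1, 252.2], [204.9, 253.4], [207.9, 258.1], [203.9, 263.8], [210.1, 258.9]]
side white 2659.111111111111 [[338.1, 148.8], [371.6, 163.6], [333.9, 211.8], [293.6, 190.6], [322.1, 154.9], [328.1, 149.8]]
side white 203.20833333333334 [[306.8, 165.9], [284.6, 190.8], [284.6, 176.1], [293.6, 168.1], [303.1, 164.6]]
side blue 9.069444444444445 [[325.4, 192.2], [329.3, 187.1], [332.3, 189.4], [328.5, 194.5]]
side blue 7.486111111111111 [[329.6, 188.6], [333.5, 183.8], [335.5, 185.4], [331.6, 190.3]]
side blue 6.319444444444444 [[308.5, 192.3], [309.5, 190.3], [317.8, 194.6], [316.8, 196.6]]
side yel [[341.9, 153.9], [343.4, 159.4], [349.6, 157.2], [344.4, 157.2]]
```

View pics/mtop.png

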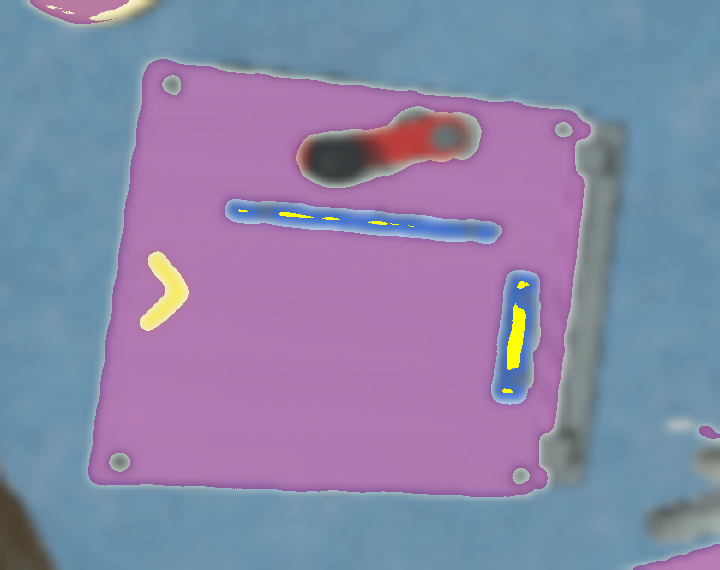

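View pics/mside.png

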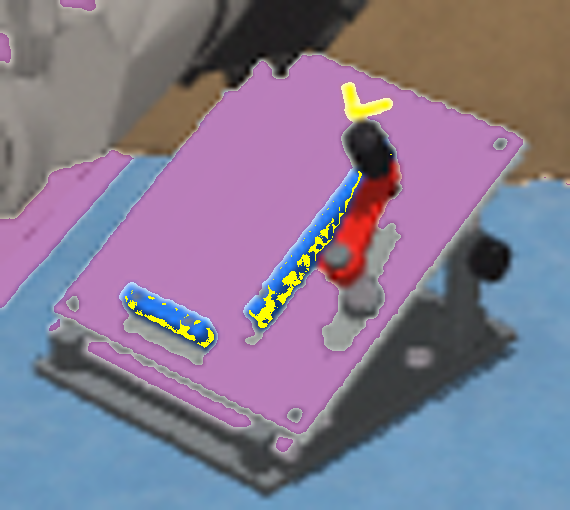

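```bash
cat > nest.py <<'E'
from h import *
from scipy.optimize import least_squares
t,s=load("top0.npz"),load("side0.npz")
tp=lambda u,v:np.array([(u+.5)/6-.5+180,(v+.5)/6-.5+210]); sp=lambda u,v:np.array([(u+.5)/6-.5+285,(v+.5)/6-.5+140])
i=None
# (corner-frame mm), top px, side px ; screws with inset a unknown
def pts(a,b):
    return [((150-a,-56+b,0),tp(172,85),sp(500,144)),((-25+a,-56+b,0),tp(564,129),sp(294,414)),((-25+a,100-b,0),tp(521,476),sp(72,303)),((150-a,100-b,0),tp(120,462),None),
     ((150,-56,0),tp(144,59),sp(525,139)),((150,100,0),tp(89,486),None),
     ((-25,100,0),None,sp(53,308)),((-25,-56,0),None,sp(304,436)),
     ((10,-4,14),tp(499,232),None),((116,-4,14),tp(227,209),None),
     ((-5,10,14),tp(524,272),None),((-5,62,14),tp(507,401),None),
     ((133,29,0),tp(185,292),sp(355,114))]
def frame(p):
    up=np.array([np.cos(p[3])*np.cos(np.pi/6),np.sin(p[3])*np.cos(np.pi/6),.5]); l=np.array([-np.sin(p[3]),np.cos(p[3]),0])
    return np.array(p[:3]),np.c_[up,l,np.cross(up,l)]
def res(p):
    o,Rm=frame(p); r=[]
    for m,a,b in pts(p[4],p[5]):
        w=o+Rm@np.array(m)/1000
        if a is not None:r.append(proj(t,w)[0]-a)
        if b is not None:r.append(proj(s,w)[0]-b)
    return np.concatenate(r)
if __name__=="__main__":
    q=least_squares(res,[.51,.32,.04,1.5,10,10],loss="soft_l1",x_scale=[.01,.01,.01,.1,1,1])
    print(q.x.round(4),np.degrees(q.x[3])); print(res(q.x).reshape(-1,2).round(1))
    np.save("nest.npy",q.x)
E
python3 nest.py
```

```text
[0.5104 0.3285 0.04   1.4571 8.6102 7.8128] 83.48637855587666
[[-0.9 -0.4]
 [-1.   0.3]
 [-1.3 -0.7]
 [-0.3  0.2]
 [-1.  -0.5]
 [-0.8  0.2]
 [-0.5 -0.2]
 [ 0.4  0. ]
 [-1.2 -0.3]
 [ 0.3 -0.7]
 [-1.4  0.8]
 [-1.6  0.2]
 [-0.7 -0.1]
 [ 0.3 -0. ]
 [ 0.4 -0.4]
 [ 0.6 -0. ]
 [-3.8 -0.2]
 [-0.2 -1.1]]
```

```bash
cat > hous.py <<'E'
from h import *
def run(d,x0=345,y0=195,x1=405,y1=262):
    im=d["image"][y0:y1,x0:x1]; f=6
    big=cv2.resize(im,None,fx=f,fy=f,interpolation=cv2.INTER_CUBIC); hsv=cv2.cvtColor(big,cv2.COLOR_RGB2HSV)
    m=((hsv[...,2]<95)).astype(np.uint8); m=cv2.morphologyEx(m,cv2.MORPH_CLOSE,np.ones((9,9)))
    c=max(cv2.findContours(m,cv2.RETR_EXTERNAL,cv2.CHAIN_APPROX_NONE)[0],key=cv2.contourArea)
    bp=cv2.boxPoints(cv2.minAreaRect(c)); P=lambda p:(np.array(p,float)+.5)/f-.5+[x0,y0]
    cv2.drawContours(big,[c],-1,(255,255,0),1); cv2.drawContours(big,[bp.astype(int)],-1,(255,0,0),1)
    cv2.imwrite("pics/hous.png",big[:,:,::-1])
    w=np.array([onz(d,P(b),.014) for b in bp]); return w
if __name__=="__main__":
    t=load("top0.npz"); w=run(t); print(w.round(4)); e=np.diff(np.r_[w,w[:1]],axis=0); print(np.linalg.norm(e,axis=1), np.degrees(np.arctan2(e[:,1],e[:,0]))); print(w.mean(0))
    u=(180+617/3-.33,170+143/3-.33); v=onz(t,u,.02); print("vent",v,v-w.mean(0))
    print("board",onz(t,(180+573/3-.33,170+191/3-.33),.012))
    print("pins",onz(t,(180+522/3-.33,170+210/3-.33),.022),onz(t,(180+563/3-.33,170+246/3-.33),.022))
E
python3 hous.py
```

```text
[[ 0.5322  0.1178  0.014 ]
 [ 0.6178  0.0406  0.014 ]
 [ 0.5804 -0.0008  0.014 ]
 [ 0.4953  0.0765  0.014 ]]
[0.11529661 0.05577127 0.114941   0.05536865] [ -42.05867036 -132.1548657   137.74036242   48.21315364]
[0.55642041 0.05852558 0.014     ]
vent [0.5873391  0.03007514 0.02      ] [ 0.03091869 -0.02845044  0.006     ]
board [0.54808152 0.06610956 0.012     ]
pins [0.5327314  0.10952659 0.022     ] [0.50313683 0.07635048 0.022     ]
```

View pics/hous.png

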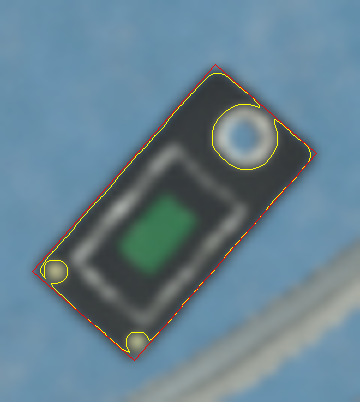

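```bash
python3 - <<'E'
from h import *
Rm=R.from_quat([-0.68896024,-0.15980183,0.68901802,-0.15827611]).as_matrix(); print(Rm.round(3)); print(np.degrees(np.arctan2(Rm[1,1],Rm[0,1])), np.degrees(-1.2955),np.degrees(-.1785))
E
```

```text
[[-0.001  0.438 -0.899]
 [ 0.002 -0.899 -0.438]
 [-1.    -0.002 -0.   ]]
-64.0041920315142 -74.22668235919815 -10.227296643085195
```

```bash
python3 - <<'E'
from h import *
t,s=load("top0.npz"),load("side0.npz")
def T(name,a,b):
    p=tri([t,s],[a,b]); print(name,p.round(3),(proj(t,p)-a).round(1),(proj(s,p)-b).round(1))
T("teal",(600,107),(140,358)); T("noz blue",(592,60),(228,367));T("red",(545,17),(317,55))
T("tube end c",(240,125),(390,45))
im=t["image"][:,:,::-1];cv2.imwrite("pics/topg.png",cv2.resize(im[0:270,420:640],None,fx=2.2,fy=2.2,interpolation=cv2.INTER_CUBIC))
# project candidate panel corners to side
for uv in [(435,190),(450,255),(518,257)]:
    print([(z,proj(s,onz(t,uv,z))[0].round().tolist()) for z in(-.1,0,.1,.2,.3,.4)])
E
```

```text
teal [ 0.773 -0.355  0.265] [[8.4 4.5]] [[15.1  0.5]]
noz blue [ 0.864 -0.321  0.283] [[1.4 1.1]] [[ 3. -0.]]
red [ 0.796 -0.072  0.55 ] [[-1.3 -1.6]] [[-2.   0.2]]
tube end c [0.694 0.3   0.47 ] [[-1.1 -1.6]] [[-1.3  0.5]]
[(-0.1, [253.0, 379.0]), (0, [255.0, 333.0]), (0.1, [256.0, 284.0]), (0.2, [258.0, 232.0]), (0.3, [259.0, 176.0]), (0.4, [261.0, 116.0])]
[(-0.1, [180.0, 348.0]), (0, [186.0, 307.0]), (0.1, [192.0, 263.0]), (0.2, [198.0, 215.0]), (0.3, [205.0, 163.0]), (0.4, [213.0, 107.0])]
[(-0.1, [99.0, 411.0]), (0, [111.0, 360.0]), (0.1, [123.0, 306.0]), (0.2, [136.0, 249.0]), (0.3, [150.0, 189.0]), (0.4, [165.0, 125.0])]
```

View pics/topg.png

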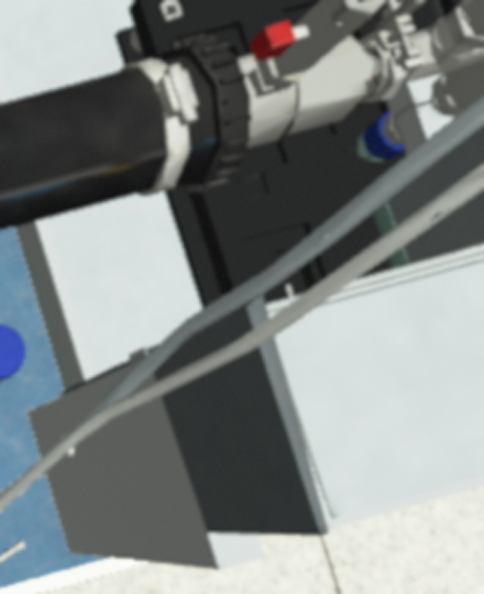

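```bash
cat > go.py <<'E'
from h import *
from station import manip
def rotd(az,Rn=np.eye(3)): # tool x = -Rn z, y az (deg) in Rn's xy
    a=np.radians(az); x=np.array([0,0,-1.]); y=np.array([np.cos(a),np.sin(a),0]); return Rn@np.c_[x,y,np.cross(x,y)]
def nest():
    import numpy as np
    from nest import frame
    return frame(np.load("nest.npy"))
def delta(p,Rt,quiet=False):
    s=manip.sense(); R0=R.from_quat(s["tool_rot"]).as_matrix()
    d=R0.T@(np.array(p)-s["tcp_pos"])/.025; r=R.from_matrix(R0.T@Rt).as_rotvec(degrees=True)/5
    print("t",round(s["t"],2),"tcp",s["tcp_pos"].round(4),"F",s["force"].round(1),"gap",round(s["finger_gap"]*85.4,1),"q6",s["q"].round(2).tolist())
    print("  shift",d.round(2).tolist(),"turn",r.round(2).tolist(),"calls t/r",np.linalg.norm(d)/10,np.linalg.norm(r)/8.59)
E
python3 - <<'E'
from go import *
delta([.29,-.27,.26],rotd(-132.2))
delta([.29,-.27,.26],rotd(-90))
E
```

```text
t 0.1 tcp [ 0.2738 -0.5611  0.2304] F [ 0.8  0.2 -0.9] gap 85.3 q6 [-1.3, 0.53, 1.43, -0.0, 1.18, -0.18]
  shift [-1.16, -10.18, -5.69] turn [13.64, 0.01, 0.02] calls t/r 1.1721094613210805 1.5879112358172858
t 0.1 tcp [ 0.2738 -0.5611  0.2304] F [ 0.8  0.2 -0.9] gap 85.3 q6 [-1.3, 0.53, 1.43, -0.0, 1.18, -0.18]
  shift [-1.16, -10.18, -5.69] turn [5.2, 0.0, 0.02] calls t/r 1.1721094613210805 0.6053770998662636
```

Emit:
{"name": "carry_out", "arguments": {
  "commands": [
    [[-0.4,-2,-1.1,1.2,0,0,80],[-0.8,-4,-2.2,2.4,0,0,80],[-1.2,-6,-3.3,3.6,0,0,80],[-1.2,-8,-4.4,4.8,0,0,80],[-1.2,-10,-5.6,6,0,0,80]]
  ]
}}

```text
t: 0.6
tcp_pos: [0.2871, -0.3124, 0.2607]
tool_rot: [0.707, -0.026, -0.707, -0.027]
force: [1.6, -0.3, 0.5]
finger_gap: 0.936
```

```bash
python3 - <<'E'
from go import *
delta([.37,-.12,.28],rotd(-132.2))
delta([.40,0.03,.28],rotd(-132.2))
E
```

```text
t 0.6 tcp [ 0.2871 -0.3124  0.2607] F [ 1.6 -0.3  0.5] gap 79.9 q6 [-1.09, 0.21, 1.87, 0.0, 1.06, 0.55]
  shift [-0.77, -7.92, -2.73] turn [7.58, -0.0, 0.0] calls t/r 0.8415861946607501 0.8825360506139076
t 0.6 tcp [ 0.2871 -0.3124  0.2607] F [ 1.6 -0.3  0.5] gap 79.9 q6 [-1.09, 0.21, 1.87, 0.0, 1.06, 0.55]
  shift [-0.77, -14.0, -3.48] turn [7.58, -0.0, 0.0] calls t/r 1.4442262569741329 0.8825360506139076
```

Emit:
{"name": "carry_out", "arguments": {
  "commands": [
    [[0,-2,-1,1.5,0,0,80],[0,-4,-1.8,3,0,0,80],[0,-6,-2.4,4.5,0,0,80],[0,-8,-3,6,0,0,80],[0,-10,-3.2,7.6,0,0,80]]
  ]
}}

```text
t: 1.1
tcp_pos: [0.3726, -0.1199, 0.2607]
tool_rot: [0.666, -0.237, -0.666, -0.237]
force: [0.1, -0.9, 0.2]
finger_gap: 0.935
```

```bash
python3 - <<'E'
from go import *
delta([.40,0.03,.25],rotd(-132.2))
d=manip.snapshot("top");cv2.imwrite("pics/t1.png",d["image"][:,:,::-1])
E
```

```text
t 1.1 tcp [ 0.3726 -0.1199  0.2607] F [ 0.1 -0.9  0.2] gap 79.8 q6 [-0.6, 0.16, 1.94, 0.0, 1.04, 1.66]
  shift [0.43, -5.34, 2.94] turn [0.61, -0.01, 0.0] calls t/r 0.6110721900850622 0.07053818626076092
```

View pics/t1.png

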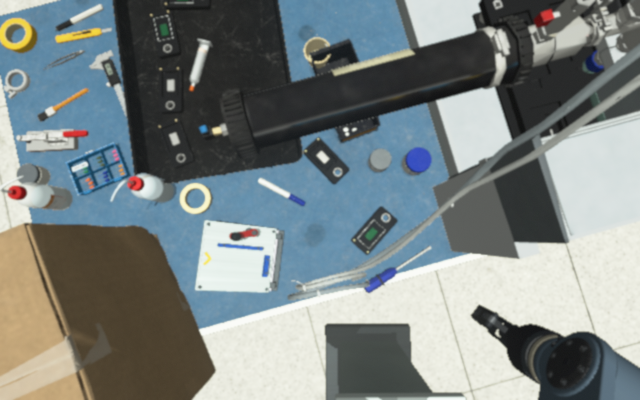

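Emit:
{"name": "carry_out", "arguments": {
  "commands": [
    [[0,-2,1.1,0.5,0,0,82],[0,-4,2.2,0.5,0,0,82],[0,-5,3,0.5,0,0,82],[0,-5,3,0.5,0,0,82],[0,-5,3,0.5,0,0,82]]
  ]
}}

```text
t: 1.65
tcp_pos: [0.3917, 0.0239, 0.2605]
tool_rot: [-0.662, 0.249, 0.662, 0.248]
force: [-0.1, -0.4, 0.1]
finger_gap: 0.965
```

```bash
python3 - <<'E'
from go import *
delta([.5555,0.059,.10],rotd(-132.2))
d=manip.snapshot("top");cv2.imwrite("pics/t2.png",d["image"][:,:,::-1])
E
```

```text
t 1.65 tcp [0.3917 0.0239 0.2605] F [-0.1 -0.4  0.1] gap 82.4 q6 [-0.23, 0.17, 1.94, -0.0, 1.04, 2.06]
  shift [6.42, -5.37, -4.01] turn [0.21, 0.0, -0.01] calls t/r 0.9280151562841029 0.024857344477575115
```

View pics/t2.png

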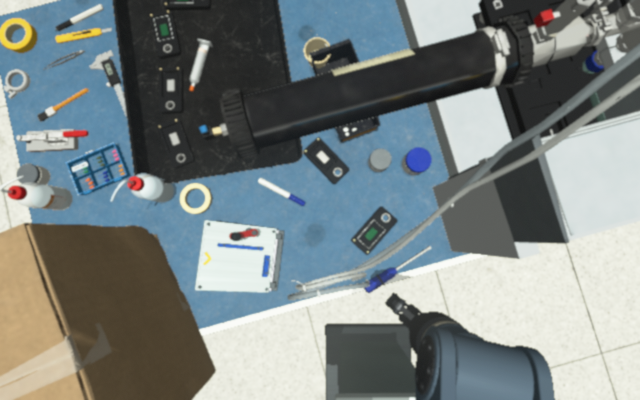

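Emit:
{"name": "carry_out", "arguments": {
  "commands": [
    [[0.5,-1,-0.8,0.2,0,0,84],[1,-2.2,-1.6,0.2,0,0,84],[1.5,-3.2,-2.4,0.2,0,0,84],[2,-4.4,-3.2,0.2,0,0,84],[2.5,-5.4,-4,0.2,0,0,84]]
  ]
}}

```text
t: 2.2
tcp_pos: [0.5583, 0.0559, 0.1973]
tool_rot: [0.659, -0.257, -0.659, -0.257]
force: [1.1, -0.4, -0.1]
finger_gap: 0.987
```

```bash
python3 - <<'E'
from go import *
delta([.5555,0.059,-.002],rotd(-132.2))
for n in("top","side"):
    d=manip.snapshot(n);cv2.imwrite(f"pics/{n}3.png",d["image"][:,:,::-1])
E
```

```text
t 2.2 tcp [0.5583 0.0559 0.1973] F [ 1.1 -0.4 -0.1] gap 84.3 q6 [-0.1, 0.48, 1.63, -0.0, 1.03, 2.21]
  shift [7.97, -0.02, 0.17] turn [-0.07, -0.0, -0.0] calls t/r 0.7973572721239595 0.008612330089733635
```

View pics/top3.png

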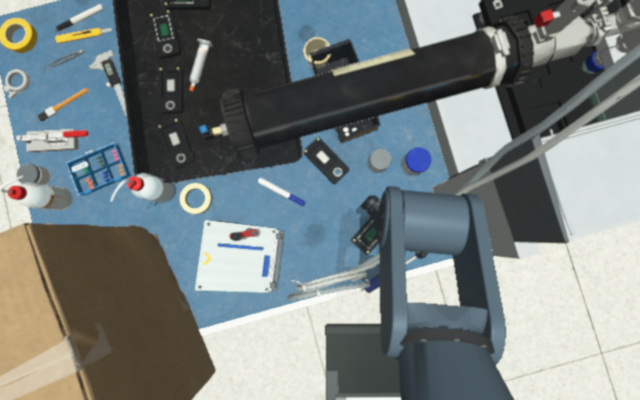

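View pics/side3.png

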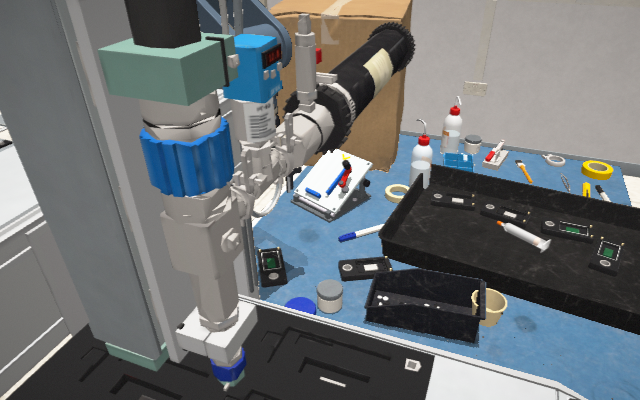

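Emit:
{"name": "carry_out", "arguments": {
  "commands": [
    [[1,0,0.1,0,0,0,84],[2,0,0.2,0,0,0,84],[3,0,0.2,0,0,0,84],[4,0,0.2,0,0,0,84],[5,0,0.2,0,0,0,84]]
  ]
}}

```text
t: 2.8
tcp_pos: [0.5523, 0.0591, 0.0725]
tool_rot: [-0.659, 0.257, 0.659, 0.256]
force: [-0.6, -0.5, 0.1]
finger_gap: 0.982
```

```bash
python3 - <<'E'
from go import *
delta([.5555,0.059,-.002],rotd(-132.2))
for n in("top",):
    d=manip.snapshot(n);cv2.imwrite(f"pics/{n}4.png",cv2.resize(d["image"][170:310,280:480,::-1],None,fx=4,fy=4))
E
```

```text
t 2.8 tcp [0.5523 0.0591 0.0725] F [-0.6 -0.5  0.1] gap 83.9 q6 [-0.09, 0.67, 1.73, -0.0, 0.74, 2.22]
  shift [2.98, -0.08, -0.1] turn [-0.07, -0.0, -0.0] calls t/r 0.29816892928008876 0.008055427439036521
```

View pics/top4.png

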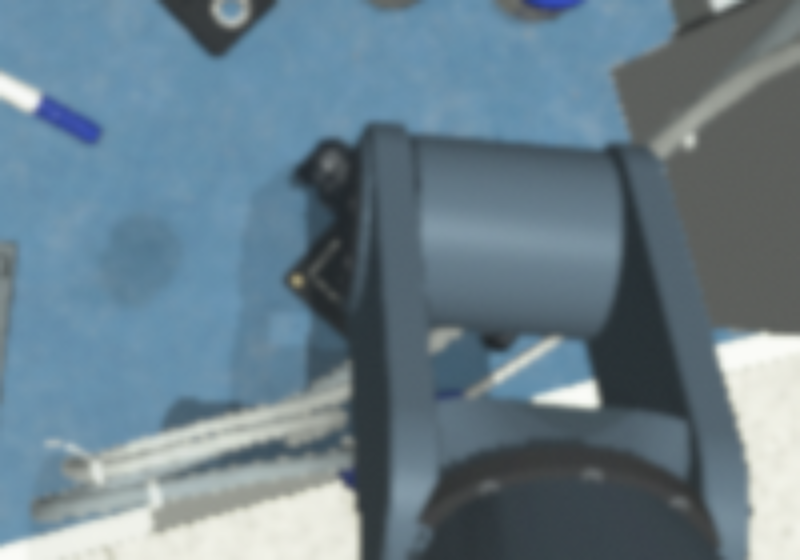

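Emit:
{"name": "carry_out", "arguments": {
  "commands": [
    [[1,-0.1,-0.1,0,0,0,84],[2,-0.1,-0.1,0,0,0,84],[2.6,-0.1,-0.1,0,0,0,84],[3,-0.1,-0.1,0,0,0,84],[3,-0.1,-0.1,0,0,0,84]]
  ]
}}

```text
t: 3.35
tcp_pos: [0.5554, 0.061, -0.0026]
tool_rot: [-0.658, 0.256, 0.66, 0.256]
force: [-0.0, -0.8, -0.3]
finger_gap: 0.985
```

```bash
python3 - <<'E'
from go import *
delta([.5555,0.059,-.002],rotd(-132.2))
E
```

```text
t 3.35 tcp [ 0.5554  0.061  -0.0026] F [-0.  -0.8 -0.3] gap 84.2 q6 [-0.09, 0.8, 1.74, -0.0, 0.6, 2.22]
  shift [-0.02, 0.06, -0.06] turn [-0.05, 0.02, -0.01] calls t/r 0.008434944334119933 0.006193847956957281
```

Emit:
{"name": "carry_out", "arguments": {
  "commands": [
    [[0,0.05,0,0,0,0,50],[0,0.05,0,0,0,0,50],[0,0.05,0,0,0,0,50],[0,0.05,0,0,0,0,50],[0,0.05,0,0,0,0,50]]
  ],
  "force": 40
}}

```text
t: 3.85
tcp_pos: [0.5561, 0.0607, -0.0006]
tool_rot: [0.66, -0.255, -0.659, -0.256]
force: [-1.3, -0.1, 6.2]
finger_gap: 0.666
```

```bash
python3 - <<'E'
from go import *
delta([.5555,0.059,.1],rotd(-132.2))
E
```

```text
t 3.85 tcp [ 0.5561  0.0607 -0.0006] F [-1.3 -0.1  6.2] gap 56.9 q6 [-0.09, 0.8, 1.74, -0.0, 0.6, 2.22]
  shift [-4.02, 0.06, -0.04] turn [-0.03, -0.02, 0.01] calls t/r 0.40254275516913396 0.004649688059351284
```

Emit:
{"name": "carry_out", "arguments": {
  "commands": [
    [[-1,0,0,0,0,0,50],[-2.5,0,0,0,0,0,50],[-4.5,0,0,0,0,0,50],[-6.5,0,0,0,0,0,50],[-8,0,0,0,0,0,50]]
  ]
}}

```text
t: 4.35
tcp_pos: [0.5559, 0.061, 0.2014]
tool_rot: [0.66, -0.255, -0.658, -0.256]
force: [1.4, 0.1, -0.2]
finger_gap: 0.671
```

```bash
python3 - <<'E'
from go import *
o,C=nest(); print(o,C.round(3))
Rt=rotd(-90,C)  # tool y = -corner y
hov=o+C@np.array([.062,.055,.10])
print(hov); delta(hov,Rt)
# intermediate: flat
delta([.5,.15,.25],rotd(-70))
d=manip.snapshot("side");cv2.imwrite("pics/side5.png",d["image"][:,:,::-1])
E
```

```text
[0.51039571 0.32849756 0.04000718] [[ 0.098 -0.994 -0.057]
 [ 0.86   0.113 -0.497]
 [ 0.5    0.     0.866]]
[0.45616974 0.33840646 0.15760972]
t 4.35 tcp [0.5559 0.061  0.2014] F [ 1.4  0.1 -0.2] gap 57.3 q6 [-0.09, 0.48, 1.63, 0.0, 1.03, 2.22]
  shift [1.74, -5.51, 10.43] turn [-24.47, 3.31, -6.58] calls t/r 1.1920347101952338 2.9750688666684177
t 4.35 tcp [0.5559 0.061  0.2014] F [ 1.4  0.1 -0.2] gap 57.3 q6 [-0.09, 0.48, 1.63, 0.0, 1.03, 2.22]
  shift [-1.95, -1.13, 4.04] turn [-12.47, -0.04, 0.01] calls t/r 0.4630811651790595 1.4518388116887715
```

View pics/side5.png

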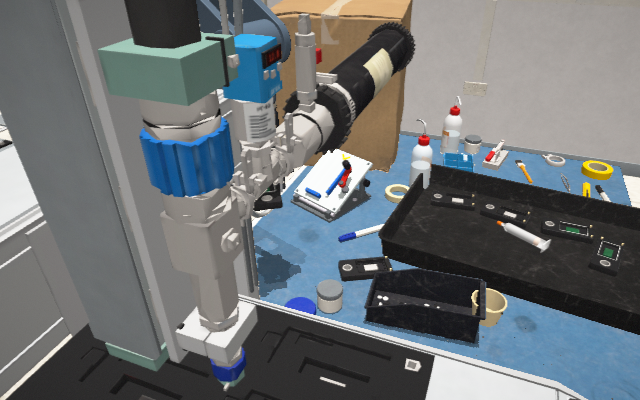

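```bash
python3 - <<'E'
from go import *
delta([.49,.17,.26],rotd(-70))
E
```

```text
t 4.4 tcp [0.5594 0.0609 0.2071] F [ 0.7 -0.1  2.7] gap 57.0 q6 [-0.09, 0.47, 1.63, 0.0, 1.03, 2.22]
  shift [-2.16, -1.38, 4.97] turn [-12.47, -0.17, 0.02] calls t/r 0.5589628757042261 1.4514201616567453
```

Emit:
{"name": "carry_out", "arguments": {
  "commands": [
    [[-0.5,-0.3,1,-1.6,0.2,-0.4,50],[-1,-0.6,2,-3.2,0.4,-0.9,50],[-1.4,-0.9,3,-4.9,0.6,-1.3,50],[-1.8,-1.1,4,-6.5,0.8,-1.7,50],[-2,-1.3,5,-8.1,1.1,-2.2,50]]
  ]
}}

```text
t: 4.9
tcp_pos: [0.4844, 0.1702, 0.249]
tool_rot: [0.759, 0.042, -0.647, -0.059]
force: [-0.3, 0.1, -0.0]
finger_gap: 0.663
```

```bash
python3 - <<'E'
from go import *
o,C=nest()
Rt=rotd(-90,C)
delta(o+C@np.array([.062,.055,.15]),Rt)
E
```

```text
t 4.9 tcp [0.4844 0.1702 0.249 ] F [-0.3  0.1 -0. ] gap 56.6 q6 [0.04, 0.28, 1.83, 0.17, 0.87, 1.53]
  shift [2.48, -5.39, 1.73] turn [-16.31, 2.19, -4.36] calls t/r 0.6175783794145527 1.9818234481075225
```

Emit:
{"name": "carry_out", "arguments": {
  "commands": [
    [[0,-0.6,0.2,-1.6,0.2,-0.4,50],[0,-1.2,0.4,-3.2,0.4,-0.9,50],[0.2,-1.8,0.6,-4.9,0.6,-1.3,50],[0.4,-2.4,0.8,-6.5,0.8,-1.7,50],[0.6,-3,1,-8.1,1.1,-2.2,50]]
  ]
}}

```text
t: 5.4
tcp_pos: [0.4632, 0.2472, 0.2403]
tool_rot: [0.754, 0.331, -0.548, 0.145]
force: [0.6, -0.2, -0.9]
finger_gap: 0.666
```

```bash
python3 - <<'E'
from go import *
o,C=nest()
Rt=rotd(-90,C)
delta(o+C@np.array([.062,.055,.12]),Rt)
E
```

```text
t 5.4 tcp [0.4632 0.2472 0.2403] F [ 0.6 -0.2 -0.9] gap 56.8 q6 [0.08, 0.3, 1.9, 0.48, 0.78, 0.64]
  shift [3.46, -2.24, -0.72] turn [-8.21, 1.08, -2.17] calls t/r 0.41851458862301827 0.9966971105010594
```

Emit:
{"name": "carry_out", "arguments": {
  "commands": [
    [[0.2,-0.4,0,-1.6,0.2,-0.4,50],[0.6,-0.8,0,-3.3,0.4,-0.9,50],[1.2,-1.2,0,-4.9,0.6,-1.3,50],[1.8,-1.7,-0.4,-6.6,0.9,-1.7,50],[2.5,-2.2,-0.7,-8.2,1.1,-2.2,50]]
  ]
}}

```text
t: 5.9
tcp_pos: [0.4515, 0.319, 0.1966]
tool_rot: [0.647, 0.577, -0.374, 0.331]
force: [0.2, -0.3, 0.2]
finger_gap: 0.667
```

```bash
python3 - <<'E'
from go import *
o,C=nest()
Rt=rotd(-90,C)
s=manip.sense(); print((C.T@(s["tcp_pos"]-o)).round(4))
delta(o+C@np.array([.061,.053,.0]),Rt)
for n in("top","side"):
    d=manip.snapshot(n);cv2.imwrite(f"pics/{n}6.png",cv2.resize(d["image"][120:320,160:420,::-1],None,fx=3,fy=3)); np.savez(n+"6.npz",**d)
E
```

```text
[0.0643 0.0574 0.1436]
t 5.9 tcp [0.4515 0.319  0.1966] F [ 0.2 -0.3  0.2] gap 57.0 q6 [0.13, 0.44, 1.9, 0.73, 0.81, -0.26]
  shift [5.75, 0.19, 0.14] turn [-0.05, -0.02, 0.02] calls t/r 0.5750052772343108 0.006834919986103024
```

View pics/top6.png

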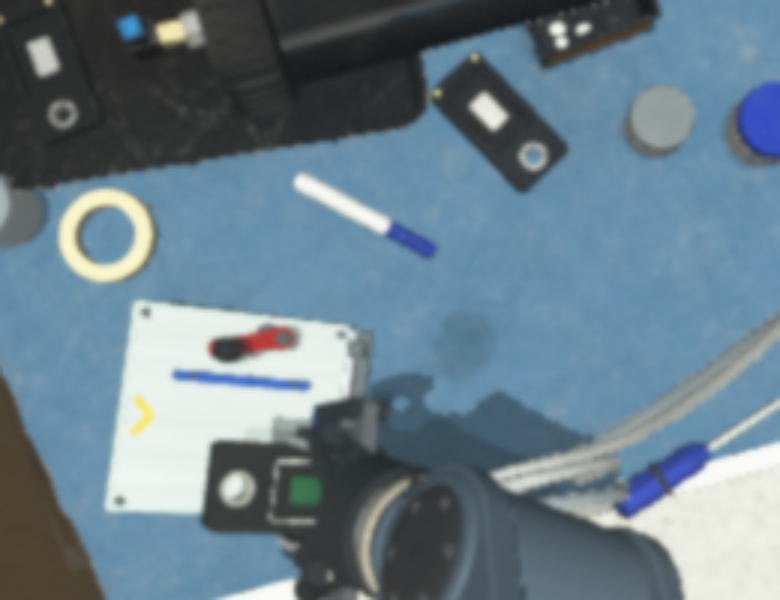

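View pics/side6.png

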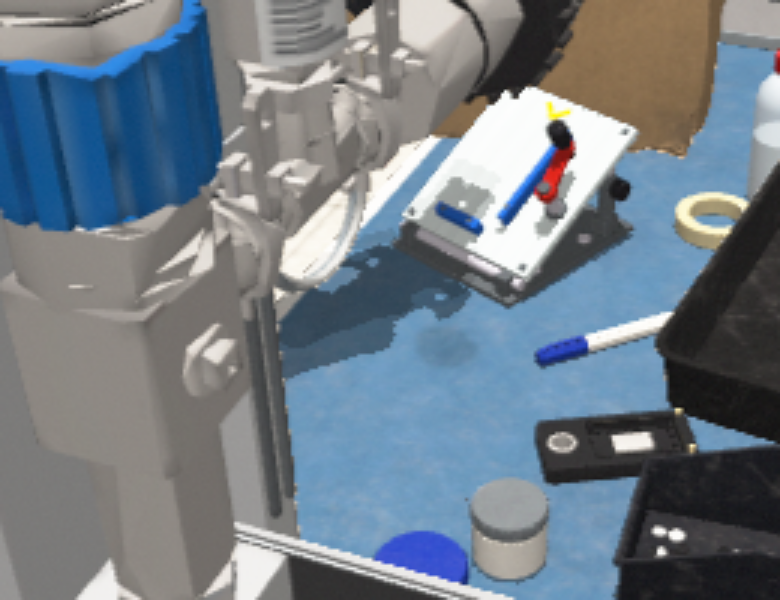

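```bash
python3 - <<'E'
from go import *
o,C=nest(); d=load("top6.npz")
c,v=ray(d,(160+238/3-.33,120+489/3-.33)); s=manip.sense(); z=(C.T@(s["tcp_pos"]-o))[2]+.02
cl=C.T@(c-o);vl=C.T@v; p=cl+vl*(z-cl[2])/vl[2]; print("vent",p, "tcp",C.T@(s["tcp_pos"]-o))
delta(o+C@np.array([.063,.053,.03]),rotd(-90,C))
E
```

```text
vent [0.10719573 0.05766714 0.16239719] tcp [0.06390328 0.05713689 0.14239719]
t 6.0 tcp [0.4518 0.3192 0.1953] F [-0.1 -1.  -0.2] gap 57.0 q6 [0.14, 0.44, 1.89, 0.73, 0.81, -0.26]
  shift [4.5, 0.18, 0.04] turn [-0.11, -0.01, 0.03] calls t/r 0.449907679469982 0.01339535642145436
```

Emit:
{"name": "carry_out", "arguments": {
  "commands": [
    [[1,0.1,0,-0.1,0,0,50],[2,0.2,0,-0.1,0,0,50],[3,0.2,0,-0.1,0,0,50],[4,0.2,0,-0.1,0,0,50],[4.5,0.2,0,-0.1,0,0,50]]
  ]
}}

```text
t: 6.5
tcp_pos: [0.4627, 0.3741, 0.0983]
tool_rot: [0.646, 0.576, -0.374, 0.332]
force: [-0.4, 0.2, -0.8]
finger_gap: 0.667
```

```bash
python3 - <<'E'
from go import *
o,C=nest()
delta(o+C@np.array([.064,.053,.002]),rotd(-90,C))
for n in("top",):
    d=manip.snapshot(n);cv2.imwrite(f"pics/{n}7.png",cv2.resize(d["image"][200:320,180:340,::-1],None,fx=5,fy=5)); np.savez(n+"7.npz",**d)
E
```

```text
t 6.5 tcp [0.4627 0.3741 0.0983] F [-0.4  0.2 -0.8] gap 57.0 q6 [0.25, 0.65, 1.88, 0.92, 0.63, -0.41]
  shift [1.14, -0.01, -0.01] turn [-0.04, -0.0, 0.02] calls t/r 0.11408333707349709 0.0047907839800531045
```

View pics/top7.png

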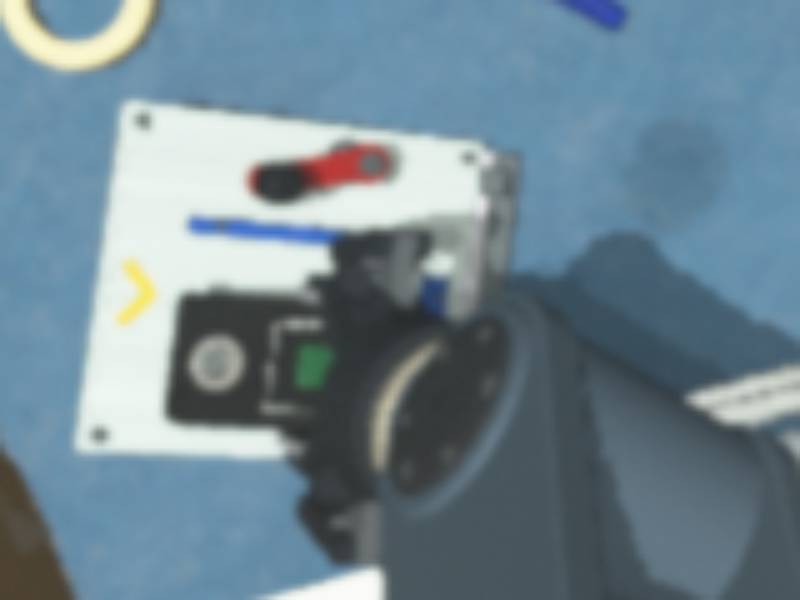

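Emit:
{"name": "carry_out", "arguments": {
  "commands": [
    [[0.3,0,0,0,0,0,50],[0.6,0,0,0,0,0,50],[0.9,0,0,0,0,0,50],[1.0,0,0,0,0,0,50],[1.1,0,0,0,0,0,50]]
  ]
}}

```text
t: 7.05
tcp_pos: [0.4651, 0.3877, 0.0757]
tool_rot: [0.647, 0.577, -0.373, 0.332]
force: [-0.1, -0.4, -0.1]
finger_gap: 0.666
```

```bash
cat >st.py <<'E'
from go import *
o,C=nest(); s=manip.sense(); print("corner tcp mm",(C.T@(s["tcp_pos"]-o)*1000).round(1),"F corner",(C.T@s["force"]).round(1),"t",round(s["t"],2),"gap",round(s["finger_gap"]*85.4,1))
E
python3 st.py; python3 - <<'E'
from go import *
o,C=nest(); d=load("top7.npz")
c,v=ray(d,(180+216/5-.4,200+362/5-.4)); z=.0285+.02
cl=C.T@(c-o);vl=C.T@v; print(cl+vl*(z-cl[2])/vl[2])
E
```

```text
corner tcp mm [64.4 51.7  4.1] F corner [-0.4  0.1  0.1] t 7.05 gap 56.9
[0.10696752 0.05241186 0.0485    ]
```

Emit:
{"name": "carry_out", "arguments": {
  "commands": [
    [[0.03,0,0,0,0,0,50],[0.06,0,0,0,0,0,50],[0.1,0,0,0,0,0,50],[0.15,0,0,0,0,0,50],[0.15,0,0,0,0,0,50]]
  ]
}}

```text
t: 7.55
tcp_pos: [0.4652, 0.3895, 0.0724]
tool_rot: [0.647, 0.577, -0.373, 0.332]
force: [-0.4, -0.2, -1.1]
finger_gap: 0.663
```

```bash
python3 st.py
```

```text
corner tcp mm [64.3 51.8  0.3] F corner [-0.8  0.4 -0.9] t 7.55 gap 56.6
```

Emit:
{"name": "carry_out", "arguments": {
  "commands": [
    [[0.03,0,0,0,0,0,50],[0.06,0,0,0,0,0,50],[0.08,0,0,0,0,0,50],[0.1,0,0,0,0,0,50],[0.1,0,0,0,0,0,50]]
  ]
}}

```text
t: 8.05
tcp_pos: [0.4653, 0.3901, 0.0715]
tool_rot: [0.647, 0.576, -0.373, 0.332]
force: [-3.1, -6.5, 10.9]
finger_gap: 0.666
```

```bash
python3 st.py
```

```text
corner tcp mm [64.3 51.8 -0.7] F corner [-0.4  2.3 12.9] t 8.05 gap 56.9
```

Emit:
{"name": "carry_out", "arguments": {
  "commands": [
    [[-0.06,0,0.03,0,0,0,50],[-0.06,0,0.06,0,0,0,50],[-0.06,0,0.09,0,0,0,50],[-0.06,0,0.12,0,0,0,50],[-0.06,0,0.15,0,0,0,50]]
  ]
}}

```text
t: 8.55
tcp_pos: [0.4652, 0.387, 0.0699]
tool_rot: [0.647, 0.577, -0.373, 0.332]
force: [-0.1, 0.1, 1.9]
finger_gap: 0.668
```

```bash
python3 st.py
```

```text
corner tcp mm [60.8 51.6 -0.6] F corner [1.  0.1 1.6] t 8.55 gap 57.1
```

Emit:
{"name": "carry_out", "arguments": {
  "commands": [
    [[0,0,0.03,0,0,0,50],[0,0,0.06,0,0,0,50],[0,0,0.09,0,0,0,50],[0,0,0.12,0,0,0,50],[0,0,0.12,0,0,0,50]]
  ]
}}

```text
t: 9.05
tcp_pos: [0.4646, 0.3841, 0.0681]
tool_rot: [0.647, 0.577, -0.373, 0.332]
force: [-0.6, -1.0, 2.0]
finger_gap: 0.668
```

```bash
python3 st.py
```

```text
corner tcp mm [57.4 51.8 -0.7] F corner [0.1 0.5 2.3] t 9.05 gap 57.0
```

Emit:
{"name": "carry_out", "arguments": {
  "commands": [
    [[0,0,0.03,0,0,0,50],[0,0,0.06,0,0,0,50],[0,0,0.09,0,0,0,50],[0,0,0.12,0,0,0,50],[0,0,0.12,0,0,0,50]]
  ]
}}

```text
t: 9.55
tcp_pos: [0.4647, 0.3839, 0.0682]
tool_rot: [0.647, 0.578, -0.372, 0.33]
force: [0.6, 8.5, 6.7]
finger_gap: 0.668
```

```bash
python3 st.py
```

```text
corner tcp mm [57.3 51.7 -0.5] F corner [10.7  0.3  1.5] t 9.55 gap 57.1
```

Emit:
{"name": "carry_out", "arguments": {
  "commands": [
    [[0,0,-0.1,0,0,0,57],[0,0,-0.1,0,0,0,66],[0,0,-0.1,0,0,0,66],[0,0,-0.1,0,0,0,66],[-0.2,0,-0.1,0,0,0,66]]
  ],
  "force": 20
}}

```text
t: 10.05
tcp_pos: [0.4637, 0.3809, 0.0716]
tool_rot: [0.646, 0.577, -0.374, 0.332]
force: [-1.1, -0.9, -1.2]
finger_gap: 0.775
```

Emit:
{"name": "carry_out", "arguments": {
  "commands": [
    [[-0.6,0,0,0,0,0,66],[-1.2,0,0,0,0,0,66],[-1.8,0,0,0,0,0,66],[-2.4,0,0,0,0,0,40],[-3,0,0,0,0,0,0]]
  ]
}}

```text
t: 10.55
tcp_pos: [0.4598, 0.3432, 0.138]
tool_rot: [0.647, 0.577, -0.373, 0.332]
force: [0.1, -0.5, -0.4]
finger_gap: 0.44
```

```bash
python3 st.py;  python3 - <<'E'
from go import *
for n in("top","side"):
    d=manip.snapshot(n);cv2.imwrite(f"pics/{n}8.png",cv2.resize(d["image"][140:300,180:380,::-1],None,fx=3.7,fy=3.7)); np.savez(n+"8.npz",**d)
E
```

```text
corner tcp mm [56.7 52.  80.4] F corner [-0.6 -0.1 -0.1] t 10.55 gap 37.6
```

View pics/top8.png

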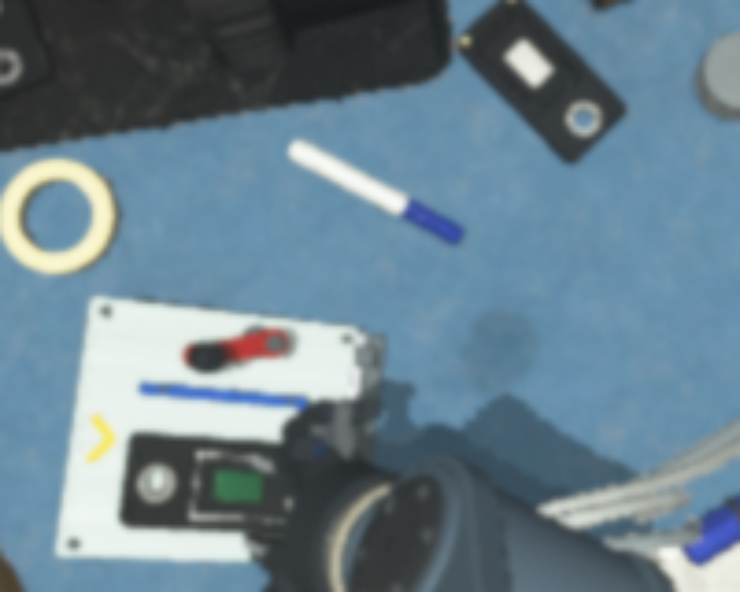

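View pics/side8.png

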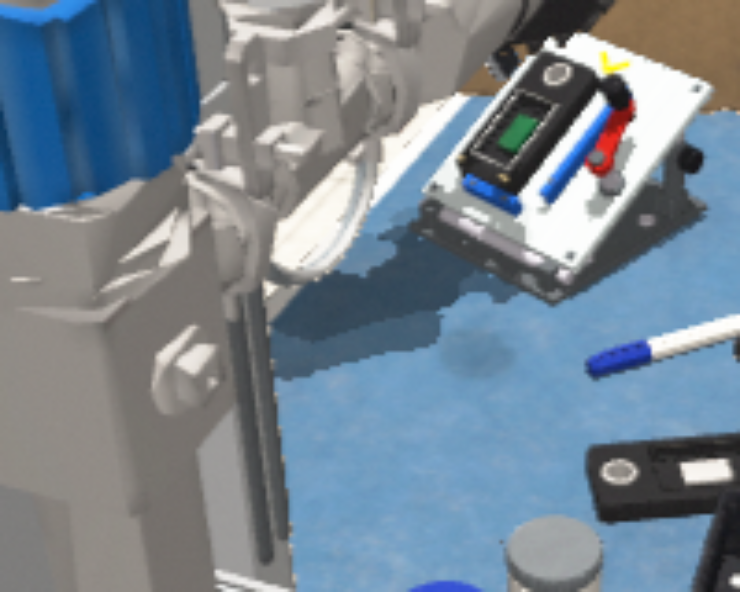

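Emit:
{"name": "carry_out", "arguments": {
  "commands": [
    [[0.3,-1,0,0,0,0,0],[0.3,-2,0,0,0,0,0],[0.8,-2.6,0,0,0,0,0],[1.5,-2.6,0,0,0,0,0],[2.2,-2.6,0,0,0,0,0]]
  ]
}}

```text
t: 11.15
tcp_pos: [0.398, 0.3791, 0.0892]
tool_rot: [0.646, 0.577, -0.373, 0.332]
force: [0.4, -0.2, -0.1]
finger_gap: -0.002
```

```bash
python3 st.py;  python3 - <<'E'
from go import *
o,C=nest()
delta(o+C@np.array([.055,.115,.006]),rotd(-90,C))
for n in("top","side"):
    d=manip.snapshot(n);cv2.imwrite(f"pics/{n}9.png",cv2.resize(d["image"][140:300,180:380,::-1],None,fx=3.7,fy=3.7)); np.savez(n+"9.npz",**d)
E
```

```text
corner tcp mm [ 57.1 117.4  23.8] F corner [-0.2 -0.4 -0. ] t 11.15 gap -0.2
t 11.15 tcp [0.398  0.3791 0.0892] F [ 0.4 -0.2 -0.1] gap -0.2 q6 [0.29, 0.64, 2.02, 1.11, 0.54, -0.59]
  shift [0.71, 0.1, 0.08] turn [-0.01, -0.01, 0.0] calls t/r 0.07240842829330357 0.00221116395826493
```

View pics/top9.png

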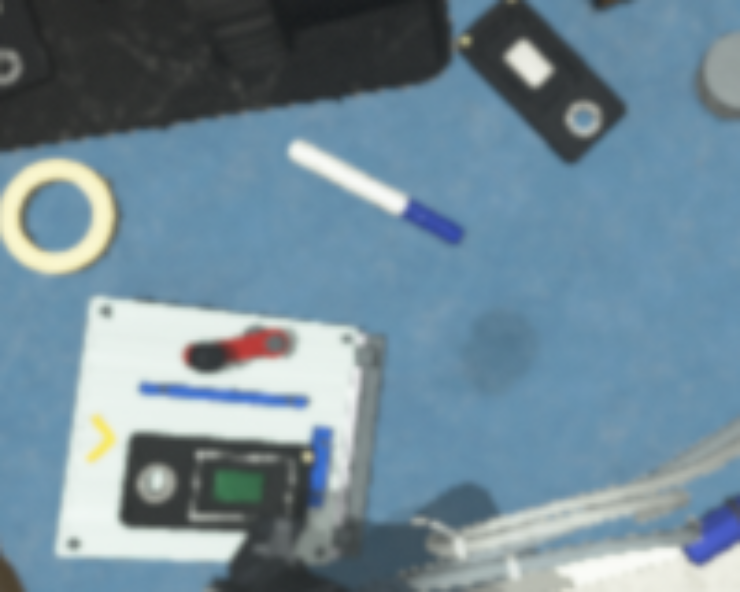

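View pics/side9.png

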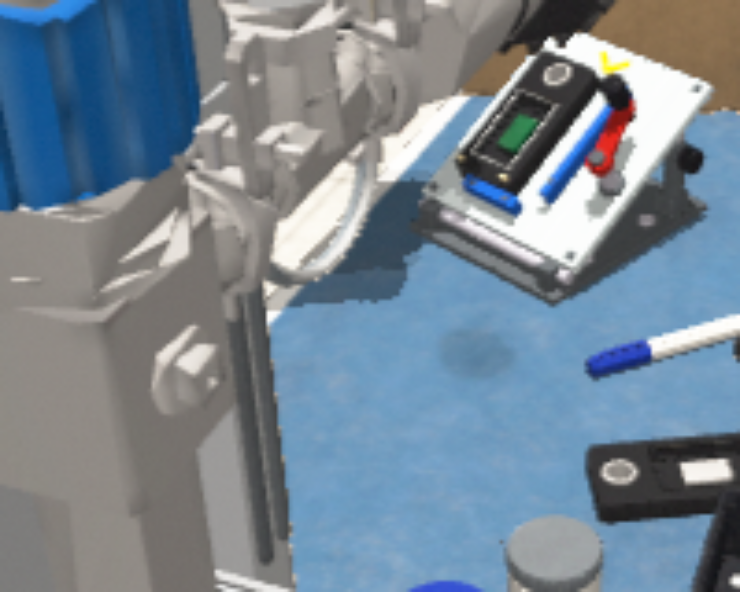

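Emit:
{"name": "carry_out", "arguments": {
  "commands": [
    [[0.4,0,0,0,0,0,0],[0.7,0,0,0,0,0,0],[0.7,0.3,0,0,0,0,0],[0.7,0.6,0,0,0,0,0],[0.7,0.9,0,0,0,0,0]]
  ]
}}

```text
t: 11.75
tcp_pos: [0.4233, 0.3847, 0.075]
tool_rot: [0.647, 0.576, -0.373, 0.332]
force: [0.4, 1.0, -0.5]
finger_gap: -0.0
```

```bash
python3 st.py
```

```text
corner tcp mm [57.3 93.   7.3] F corner [ 0.6 -0.2 -0.9] t 11.75 gap -0.0
```

Emit:
{"name": "carry_out", "arguments": {
  "commands": [
    [[0,0.1,0,0,0,0,0],[0,0.2,0,0,0,0,0],[0,0.3,0,0,0,0,0],[0,0.4,0,0,0,0,0],[0,0.5,0,0,0,0,0]]
  ]
}}

```text
t: 12.25
tcp_pos: [0.4331, 0.3835, 0.0746]
tool_rot: [0.646, 0.577, -0.373, 0.332]
force: [-4.5, -2.3, 5.4]
finger_gap: -0.002
```

```bash
python3 st.py
```

```text
corner tcp mm [57.  83.1  7.1] F corner [0.3 4.2 6.1] t 12.25 gap -0.2
```

```bash
python3 - <<'E'
from go import *
for n in("top","side"):
    d=manip.snapshot(n);cv2.imwrite(f"pics/{n}10.png",cv2.resize(d["image"][140:300,180:380,::-1],None,fx=3.7,fy=3.7)); np.savez(n+"10.npz",**d)
E
python3 st.py
```

```text
corner tcp mm [57.  82.2  7. ] F corner [0.2 2.3 5.6] t 12.35 gap -0.0
```

View pics/top10.png

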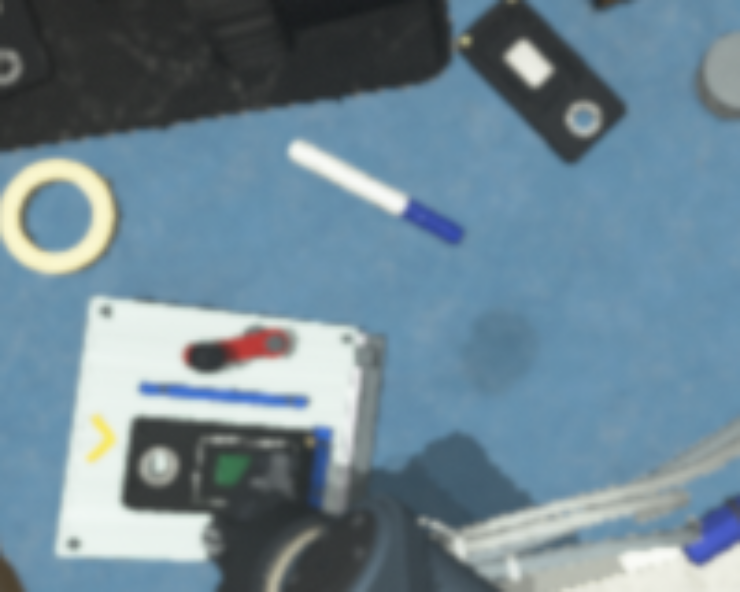

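View pics/side10.png

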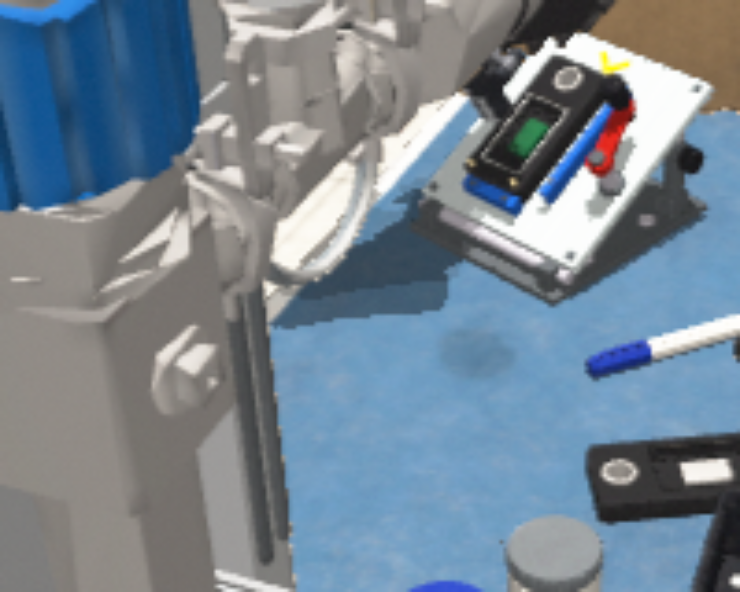

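Emit:
{"name": "carry_out", "arguments": {
  "commands": [
    [[0,0.08,0,0,0,0,0],[0,0.16,0,0,0,0,0],[0,0.24,0,0,0,0,0],[0,0.32,0,0,0,0,0],[0,0.4,0,0,0,0,0]]
  ]
}}

```text
t: 12.85
tcp_pos: [0.4434, 0.3823, 0.0746]
tool_rot: [0.646, 0.577, -0.373, 0.332]
force: [-3.3, -2.2, 6.1]
finger_gap: 0.001
```

```bash
python3 st.py
```

```text
corner tcp mm [57.  72.6  7. ] F corner [0.9 3.1 6.6] t 12.85 gap 0.1
```

Emit:
{"name": "carry_out", "arguments": {
  "commands": [
    [[0,0.02,0,0,0,0,0],[0,0.04,0,0,0,0,0],[0,0.06,0,0,0,0,0],[0,0.08,0,0,0,0,0],[0,0.08,0,0,0,0,0]]
  ]
}}

```text
t: 13.35
tcp_pos: [0.4455, 0.3821, 0.0745]
tool_rot: [0.646, 0.577, -0.373, 0.332]
force: [-3.9, -2.3, 5.4]
finger_gap: 0.003
```

```bash
python3 st.py
```

```text
corner tcp mm [57.  70.6  7. ] F corner [0.3 3.6 6. ] t 13.35 gap 0.3
```

Emit:
{"name": "carry_out", "arguments": {
  "commands": [
    [[0,0.02,0,0,0,0,0],[0,0.04,0,0,0,0,0],[0,0.06,0,0,0,0,0],[0,0.08,0,0,0,0,0],[0,0.08,0,0,0,0,0]]
  ]
}}

```text
t: 13.85
tcp_pos: [0.4456, 0.382, 0.0745]
tool_rot: [0.645, 0.578, -0.374, 0.331]
force: [-6.5, -2.9, 6.6]
finger_gap: 0.002
```

```bash
python3 st.py;  python3 - <<'E'
from go import *
for n in("top","side"):
    d=manip.snapshot(n);cv2.imwrite(f"pics/{n}11.png",cv2.resize(d["image"][200:300,200:300,::-1] if n=="top" else d["image"][140:220,285:385,::-1],None,fx=6,fy=6,interpolation=cv2.INTER_CUBIC)); np.savez(n+"11.npz",**d)
E
```

```text
corner tcp mm [56.9 70.5  7. ] F corner [0.2 6.1 7.6] t 13.85 gap 0.2
```

View pics/top11.png

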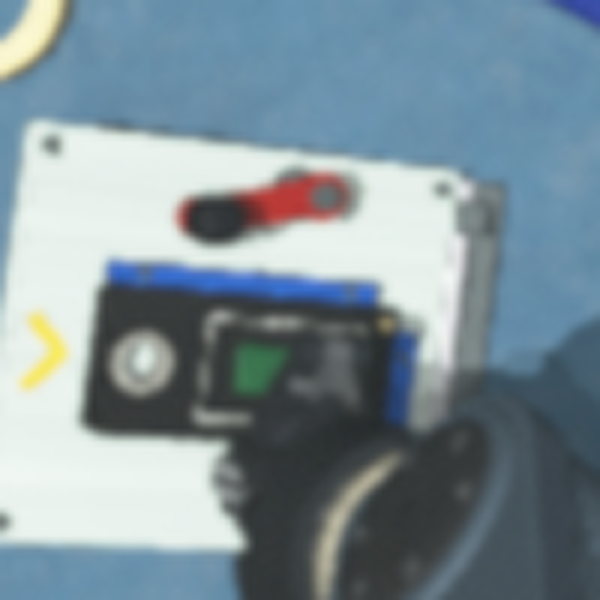

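View pics/side11.png

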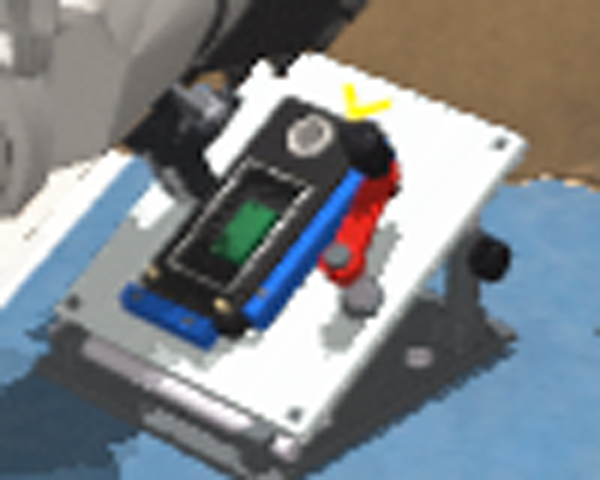

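Emit:
{"name": "carry_out", "arguments": {
  "commands": [
    [[0,0.06,0,0,0,0,0],[0,0.06,0,0,0,0,0],[0,-0.3,0,0,0,0,0],[-1,-0.6,0,0,0,0,0],[-2.5,-0.6,0,0,0,0,0]]
  ]
}}

```text
t: 14.45
tcp_pos: [0.4286, 0.3524, 0.1273]
tool_rot: [0.646, 0.577, -0.374, 0.332]
force: [0.1, 0.9, 0.7]
finger_gap: 0.004
```

```bash
python3 st.py;  python3 - <<'E'
from go import *
o,C=nest()
delta(o+C@np.array([.145,.029,.065]),rotd(-90,C))
E
```

```text
corner tcp mm [56.2 84.  68.3] F corner [ 1.1 -0.   0.1] t 14.45 gap 0.4
t 14.45 tcp [0.4286 0.3524 0.1273] F [0.1 0.9 0.7] gap 0.4 q6 [0.22, 0.57, 1.96, 0.91, 0.64, -0.42]
  shift [0.12, 2.19, -3.56] turn [-0.03, 0.01, 0.03] calls t/r 0.41820277597332256 0.005175555816240484
```

Emit:
{"name": "carry_out", "arguments": {
  "commands": [
    [[-0.2,0,-1.2,0,0,0,0],[-0.2,0.6,-2.4,0,0,0,0],[-0.1,1.2,-3.6,0,0,0,0],[0,1.8,-3.6,0,0,0,0],[0.5,2.2,-3.6,0,0,0,0]]
  ]
}}

```text
t: 14.95
tcp_pos: [0.4968, 0.4302, 0.1637]
tool_rot: [0.648, 0.576, -0.371, 0.333]
force: [-0.5, -0.4, -0.4]
finger_gap: 0.002
```

```bash
python3 st.py;  python3 - <<'E'
from go import *
o,C=nest()
delta(o+C@np.array([.140,.029,.007]),rotd(-90,C))
d=manip.snapshot("top");cv2.imwrite("pics/top12.png",cv2.resize(d["image"][180:320,120:320,::-1],None,fx=4,fy=4,interpolation=cv2.INTER_CUBIC))
E
```

```text
corner tcp mm [148.1  25.   57.4] F corner [-0.6  0.4 -0.1] t 14.95 gap 0.1
t 14.95 tcp [0.4968 0.4302 0.1637] F [-0.5 -0.4 -0.4] gap 0.1 q6 [0.33, 0.59, 1.7, 0.73, 0.74, -0.08]
  shift [2.01, -0.17, 0.33] turn [0.01, -0.04, -0.05] calls t/r 0.2046310356823245 0.007527790619540506
```

View pics/top12.png

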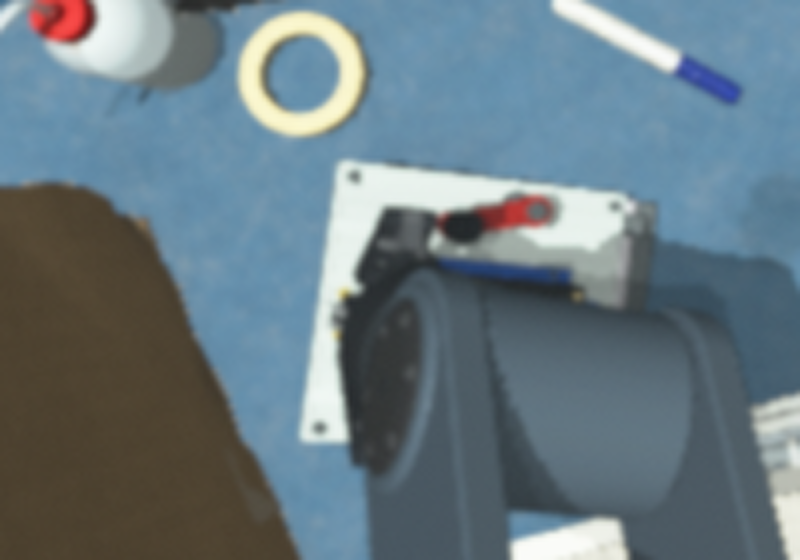

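Emit:
{"name": "carry_out", "arguments": {
  "commands": [
    [[0.5,-0.1,0,0,0,0,0],[1,-0.1,0,0,0,0,0],[1.5,-0.1,0.1,0,0,0,0],[2,-0.1,0.2,0,0,0,0],[2,-0.1,0.3,0,0,0,0]]
  ]
}}

```text
t: 15.5
tcp_pos: [0.4921, 0.4486, 0.1132]
tool_rot: [0.645, 0.577, -0.374, 0.332]
force: [0.8, 0.9, -0.5]
finger_gap: -0.0
```

```bash
python3 st.py
```

```text
corner tcp mm [138.1  31.8   4.8] F corner [ 0.6 -0.7 -0.9] t 15.5 gap -0.0
```

Emit:
{"name": "carry_out", "arguments": {
  "commands": [
    [[0,0,0.08,0,0,0,0],[0,0,0.16,0,0,0,0],[0,0,0.24,0,0,0,0],[0,0,0.3,0,0,0,0],[0,0,0.3,0,0,0,0]]
  ]
}}

```text
t: 16.0
tcp_pos: [0.4931, 0.4418, 0.1123]
tool_rot: [0.647, 0.576, -0.373, 0.332]
force: [0.4, -0.0, 0.2]
finger_gap: 0.001
```

```bash
python3 st.py
```

```text
corner tcp mm [131.9  30.    7.3] F corner [ 0.1 -0.4  0.2] t 16.0 gap 0.1
```

Emit:
{"name": "carry_out", "arguments": {
  "commands": [
    [[0,0,0.04,0,0,0,0],[0,0,0.08,0,0,0,0],[0,0,0.12,0,0,0,0],[0,0,0.16,0,0,0,0],[0,0,0.16,0,0,0,0]]
  ]
}}

```text
t: 16.5
tcp_pos: [0.4927, 0.4394, 0.1106]
tool_rot: [0.647, 0.577, -0.373, 0.331]
force: [-0.3, 3.1, 1.9]
finger_gap: 0.001
```

```bash
python3 st.py
```

```text
corner tcp mm [129.   30.2   7.1] F corner [3.6 0.7 0.2] t 16.5 gap 0.1
```

Emit:
{"name": "carry_out", "arguments": {
  "commands": [
    [[0,0,0.03,0,0,0,0],[0,0,0.06,0,0,0,0],[0,0,0.06,0,0,0,0],[0,0,0.06,0,0,0,0],[0,0,0.06,0,0,0,0]]
  ]
}}

```text
t: 17.0
tcp_pos: [0.4927, 0.4393, 0.1108]
tool_rot: [0.647, 0.577, -0.372, 0.331]
force: [-0.6, 7.7, 4.1]
finger_gap: 0.003
```

```bash
python3 st.py;python3 - <<'E'
from go import *
d=manip.snapshot("side");cv2.imwrite("pics/side13.png",cv2.resize(d["image"][140:220,285:385,::-1],None,fx=7,fy=7,interpolation=cv2.INTER_CUBIC))
E
```

```text
corner tcp mm [129.   30.2   7.2] F corner [ 8.6  1.4 -0.2] t 17.0 gap 0.3
```

View pics/side13.png

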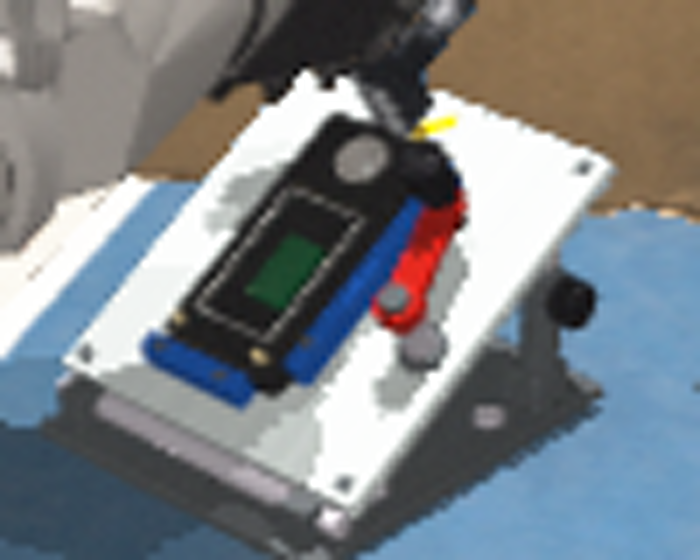

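Emit:
{"name": "carry_out", "arguments": {
  "commands": [
    [[0,0,-0.3,0,0,0,0],[-1,0,-0.3,0,0,0,20],[-2,0,-0.3,0,0,0,40],[-3,0,-0.3,0,0,0,46],[-4.2,0,-0.3,0,0,0,46]]
  ]
}}

```text
t: 17.55
tcp_pos: [0.4865, 0.3905, 0.2036]
tool_rot: [0.646, 0.577, -0.374, 0.332]
force: [-0.2, -0.6, -0.0]
finger_gap: 0.538
```

```bash
python3 st.py; python3 - <<'E'
from go import *
o,C=nest()
def onc(d,uv,z):
    c,v=ray(d,uv);cl=C.T@(c-o);vl=C.T@v; return (cl+vl*(z-cl[2])/vl[2])*1000
t,s=load("top8.npz"),load("side8.npz")
for nm,d,bx in(("top",load("top0.npz"),(228,240,252,255)),):pass
f=6
for n,(x0,y0,x1,y1) in(("top",(222,225,262,246)),("side",(335,150,362,195))):
    d=load(n+"8.npz"); big=cv2.resize(d["image"][y0:y1,x0:x1],None,fx=f,fy=f,interpolation=cv2.INTER_CUBIC);h=cv2.cvtColor(big,cv2.COLOR_RGB2HSV)
    m=(h[...,2]<75).astype(np.uint8); r=((h[...,1]>120)&((h[...,0]<8)|(h[...,0]>172))).astype(np.uint8)
    for k,mm in(("knob",m),("red",r)):
        c=max(cv2.findContours(mm,0,1)[0],key=cv2.contourArea); bx=cv2.boundingRect(c); ce=cv2.minEnclosingCircle(c)
        uv=(np.array(ce[0])+.5)/f-.5+[x0,y0]; print(n,k,uv.round(1),ce[1]/f,[onc(d,uv,z).round(1).tolist() for z in(.05,.058,.061)])
    cv2.imwrite(f"pics/k{n}.png",big[:,:,::-1])
print("expect top", proj(load("top8.npz"),o+C@np.array([.093,-.04,.061])),proj(load("side8.npz"),o+C@np.array([.093,-.04,.052])))
E
```

```text
corner tcp mm [132.8  30.8 112.3] F corner [-0.6  0.2  0.3] t 17.55 gap 46.0
top knob [235.8 236.1] 4.6911725997924805 [[88.6, -27.1, 50.0], [91.2, -27.3, 58.0], [92.1, -27.3, 61.0]]
top red [246.6 231.9] 6.81845219930013 [[65.4, -38.6, 50.0], [68.2, -38.7, 58.0], [69.3, -38.7, 61.0]]
side knob [340.7 164.2] 9.429308573404947 [[87.1, -16.5, 50.0], [83.4, -22.7, 58.0], [82.0, -25.0, 61.0]]
side red [345.8 176.8] 11.20517349243164 [[59.9, -54.3, 50.0], [56.4, -60.1, 58.0], [55.1, -62.3, 61.0]]
expect top [[236.17741327 230.21362605]] [[348.58533419 164.94097056]]
```

View pics/ktop.png

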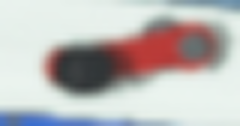

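View pics/kside.png

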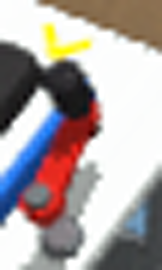

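```bash
python3 - <<'E'
from go import *
o,C=nest()
def onc(d,uv,z):
    c,v=ray(d,uv);cl=C.T@(c-o);vl=C.T@v; return (cl+vl*(z-cl[2])/vl[2])*1000
t,s=load("top8.npz"),load("side8.npz")
print("pivot",[onc(t,(254.4,232.4),z).round(1) for z in(.032,.036,.04)], "side",[onc(s,(335+38/6-.4,150+197/6-.4),z).round(1) for z in(.032,.036,.04)])
p=tri([t,s],[(235.8,236.1),(346.3,164.6)]);print("knob tri",(C.T@(p-o)*1000).round(1))
for a in(0,.1,.2,.3):
    k=o+C@np.array([.045+.048*np.cos(a),-.04+.048*np.sin(a),.056]); print(a,proj(t,k),proj(s,k))
E
```

```text
pivot [array([ 40.4, -39.2,  32. ]), array([ 41.9, -39.2,  36. ]), array([ 43.4, -39.2,  40. ])] side [array([ 47.5, -39.7,  32. ]), array([ 45.8, -42.7,  36. ]), array([ 44.2, -45.6,  40. ])]
knob tri [ 90.8 -29.1  49.9]
0 [[235.46960764 230.12439981]] [[348.11778464 164.03111874]]
0.1 [[235.30228439 232.32804897]] [[346.6595484  163.52296065]]
0.2 [[235.35003157 234.53211512]] [[345.11734697 163.15913128]]
0.3 [[235.6123575 236.7127217]] [[343.50644241 162.94221835]]
```

```bash
python3 - <<'E'
from go import *
o,C=nest()
delta(o+C@np.array([.0915,-.0285,.085]),rotd(-90+14,C))
E
```

```text
t 17.55 tcp [0.4865 0.3905 0.2036] F [-0.2 -0.6 -0. ] gap 46.0 q6 [0.27, 0.49, 1.74, 0.68, 0.83, -0.07]
  shift [1.09, 2.37, 1.65] turn [-2.82, 0.01, 0.02] calls t/r 0.30880189593577095 0.32798405786764157
```

Emit:
{"name": "carry_out", "arguments": {
  "commands": [
    [[0,0.6,0.4,-1,0,0,46],[0.2,1.2,0.8,-2,0,0,46],[0.5,1.8,1.2,-2.8,0,0,46],[0.8,2.4,1.6,-2.8,0,0,46],[0.8,2.4,1.6,-2.8,0,0,46]]
  ]
}}

```text
t: 18.05
tcp_pos: [0.5454, 0.3587, 0.1646]
tool_rot: [0.602, 0.617, -0.302, 0.408]
force: [-0.3, 0.9, 0.1]
finger_gap: 0.542
```

```bash
python3 st.py; python3 - <<'E'
from go import *
o,C=nest()
delta(o+C@np.array([.0915,-.0285,.038]),rotd(-90+14,C))
for n in("top","side"):
    d=manip.snapshot(n);cv2.imwrite(f"pics/{n}14.png",cv2.resize(d["image"][200:300,200:300,::-1] if n=="top" else d["image"][120:220,285:385,::-1],None,fx=6,fy=6,interpolation=cv2.INTER_CUBIC))
E
```

```text
corner tcp mm [ 91.7 -31.4  90.8] F corner [ 0.8  0.4 -0.3] t 18.05 gap 46.3
t 18.05 tcp [0.5454 0.3587 0.1646] F [-0.3  0.9  0.1] gap 46.3 q6 [0.18, 0.6, 1.67, 0.7, 0.84, -0.41]
  shift [2.11, -0.11, -0.02] turn [-0.06, 0.0, -0.0] calls t/r 0.21171216054944328 0.006923641092116553
```

View pics/top14.png

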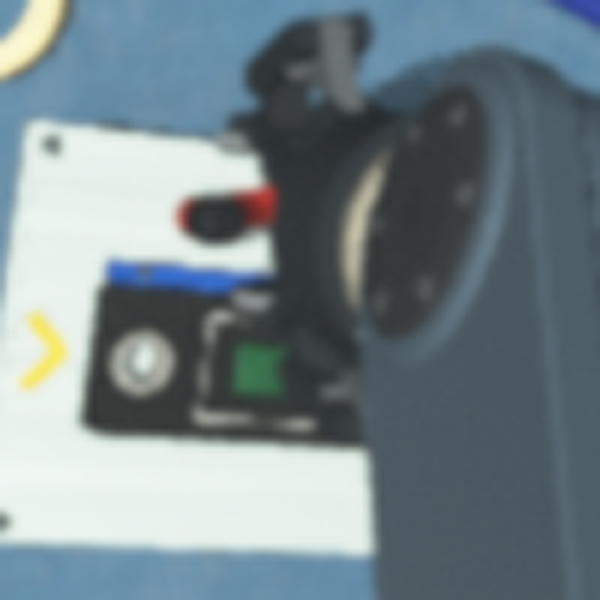

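View pics/side14.png

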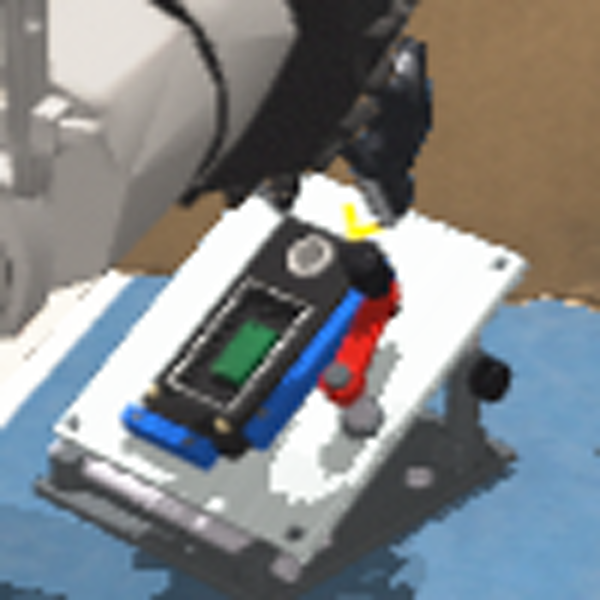

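```bash
python3 - <<'E'
from go import *
o,C=nest(); s=load("side8.npz");t=load("top8.npz")
q=manip.sense();p=C.T@(q["tcp_pos"]-o);print(p)
for dz in(.006,-.03,-.052): 
    w=o+C@(p+[0,0,dz]); a=proj(s,w)[0];b=proj(t,w)[0]; print(dz,(a-[285,120])*6,(b-[200,200])*6)
E
```

```text
[ 0.09317563 -0.02930312  0.09139237]
0.006 [329.89831325 198.06176536] [245.05899265 215.99495549]
-0.03 [356.31014591 248.78628059] [213.23942564 210.82766001]
-0.052 [371.85280648 278.63630776] [194.92986331 207.85430344]
```

Emit:
{"name": "carry_out", "arguments": {
  "commands": [
    [[0.6,0,0,0,0,0,46],[1.1,0,0,0,0,0,46],[1.5,0,0,0,0,0,46],[1.9,0,0,0,0,0,46],[2.1,0,0,0,0,0,46]]
  ]
}}

```text
t: 18.65
tcp_pos: [0.5461, 0.3871, 0.1197]
tool_rot: [0.601, 0.618, -0.3, 0.408]
force: [0.0, -0.6, -0.0]
finger_gap: 0.534
```

```bash
python3 st.py
```

```text
corner tcp mm [ 93.8 -28.8  37.9] F corner [-0.6 -0.1  0.3] t 18.65 gap 45.6
```

Emit:
{"name": "carry_out", "arguments": {
  "commands": [
    [[0,0,0,0,0,0,30],[0,0,0,0,0,0,20],[0,0,0,0,0,0,14],[0,0,0,0,0,0,14],[0,0,0,0,0,0,14]]
  ],
  "force": 25
}}

```text
t: 19.15
tcp_pos: [0.5463, 0.3865, 0.1211]
tool_rot: [0.601, 0.618, -0.3, 0.408]
force: [-2.1, 3.0, -1.0]
finger_gap: 0.218
```

```bash
python3 st.py; python3 - <<'E'
from go import *
for n in("side",):
    d=manip.snapshot(n);cv2.imwrite(f"pics/{n}15.png",cv2.resize(d["image"][200:300,200:300,::-1] if n=="top" else d["image"][120:220,285:385,::-1],None,fx=6,fy=6,interpolation=cv2.INTER_CUBIC))
E
```

```text
corner tcp mm [ 93.9 -29.1  39.4] F corner [ 1.9  2.5 -2.3] t 19.15 gap 18.6
```

View pics/side15.png

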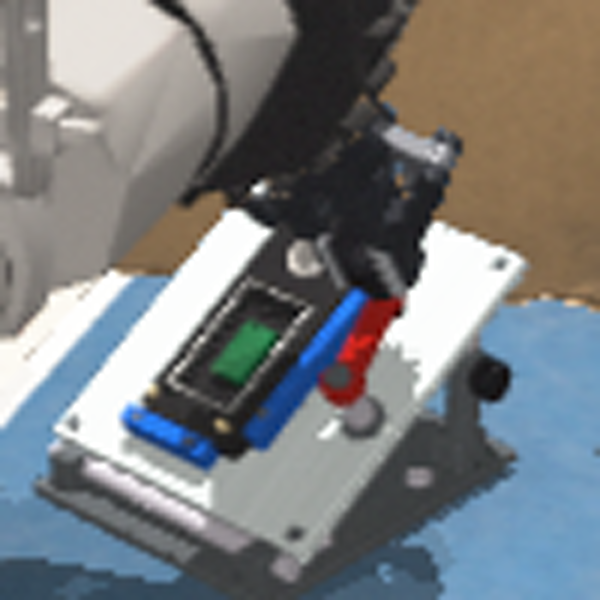

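Emit:
{"name": "carry_out", "arguments": {
  "commands": [
    [[0,-0.2,0.01,-1.2,0,0,14],[0,-0.4,0.04,-2.4,0,0,14],[0,-0.6,0.09,-3.6,0,0,14],[0,-0.78,0.17,-4.8,0,0,14],[0,-0.96,0.26,-6,0,0,14]]
  ]
}}

```text
t: 19.7
tcp_pos: [0.5222, 0.3792, 0.1152]
tool_rot: [0.474, 0.676, -0.128, 0.55]
force: [-4.3, 3.9, -1.8]
finger_gap: 0.216
```

```bash
cat > cl.py <<'E'
from go import *
o,C=nest(); s=manip.sense(); p=C.T@(s["tcp_pos"]-o)*1000; a=np.degrees(np.arctan2(p[1]+40,p[0]-45)); Rm=C.T@R.from_quat(s["tool_rot"]).as_matrix()
print("tcp",p.round(1),"ang",a.round(1),"rad",np.hypot(p[1]+40,p[0]-45).round(1),"tool ang",(np.degrees(np.arctan2(Rm[1,1],Rm[0,1]))+90).round(1),"Ftool",(R.from_quat(s["tool_rot"]).as_matrix().T@s["force"]).round(1),"q",s["q"].round(2),"gap",round(s["finger_gap"]*85.4,1))
E
python3 cl.py
```

```text
tcp [82.4 -6.  39.3] ang 42.3 rad 50.5 tool ang 44.1 Ftool [ 3.3 -1.9 -4.7] q [ 0.23  0.67  1.73  0.79  0.73 -1.03] gap 18.4
```

Emit:
{"name": "carry_out", "arguments": {
  "commands": [
    [[0,-0.2,0.05,-1.2,0,0,14],[0,-0.4,0.1,-2.4,0,0,14],[0,-0.6,0.15,-3.6,0,0,14],[0,-0.78,0.23,-4.8,0,0,14],[0,-0.96,0.32,-6,0,0,14]]
  ]
}}

```text
t: 20.2
tcp_pos: [0.5055, 0.3618, 0.104]
tool_rot: [0.315, 0.688, 0.052, 0.652]
force: [-7.8, 3.6, 2.8]
finger_gap: 0.217
```

```bash
python3 cl.py
```

```text
tcp [60.1  8.6 39.2] ang 72.7 rad 50.9 tool ang 74.2 Ftool [-1.   1.3 -8.8] q [ 0.2   0.67  1.79  0.84  0.71 -1.64] gap 18.6
```

Emit:
{"name": "carry_out", "arguments": {
  "commands": [
    [[0,-0.2,-0.03,-1.2,0,0,14],[0,-0.35,-0.01,-2.2,0,0,14],[0,-0.5,0.02,-3,0,0,14],[0,-0.62,0.05,-3.5,0,0,14],[0,-0.66,0.05,-3.6,0,0,14]]
  ]
}}

```text
t: 20.7
tcp_pos: [0.5015, 0.3486, 0.0963]
tool_rot: [0.211, 0.671, 0.158, 0.693]
force: [-6.6, 8.4, 2.6]
finger_gap: 0.219
```

```bash
python3 cl.py
```

```text
tcp [44.6 11.1 39.2] ang 90.5 rad 51.1 tool ang 91.9 Ftool [ 1.6  8.1 -7.2] q [ 0.18  0.68  1.81  0.86  0.69 -2.01] gap 18.7
```

Emit:
{"name": "carry_out", "arguments": {
  "commands": [
    [[0,-0.06,-0.05,0,0,0,14],[0,-0.08,-0.05,0,0,0,14],[0,-0.08,-0.05,0,0,0,14],[0,-0.08,-0.05,0,0,0,14],[0,-0.08,-0.05,0,0,0,14]]
  ]
}}

```text
t: 21.2
tcp_pos: [0.5015, 0.3485, 0.0962]
tool_rot: [0.212, 0.67, 0.159, 0.693]
force: [-4.4, 12.3, 2.6]
finger_gap: 0.22
```

```bash
python3 cl.py
```

```text
tcp [44.5 11.1 39.2] ang 90.6 rad 51.1 tool ang 91.9 Ftool [ 3.8 11.6 -5.3] q [ 0.18  0.68  1.82  0.87  0.69 -2.02] gap 18.8
```

At the stop. I release (fingers opening symmetrically) and lift away.

Emit:
{"name": "carry_out", "arguments": {
  "commands": [
    [[0,0.06,0,0,0,0,24],[0,0.06,0,0,0,0,40],[0,0.06,0,0,0,0,44],[0,0.06,0,0,0,0,44],[-0.4,0.06,0,0,0,0,44]]
  ]
}}

```text
t: 21.7
tcp_pos: [0.5032, 0.3412, 0.1034]
tool_rot: [0.21, 0.669, 0.155, 0.695]
force: [0.1, -0.3, 0.5]
finger_gap: 0.513
```

Emit:
{"name": "carry_out", "arguments": {
  "commands": [
    [[-1,0,0,0,0,0,44],[-2,0,0,0,0,0,44],[-3,0,0,0,0,0,44],[-4,0,0,0,0,0,44],[-5,0,0,0,0,0,44]]
  ]
}}

```text
t: 22.2
tcp_pos: [0.4963, 0.2782, 0.2135]
tool_rot: [0.21, 0.669, 0.155, 0.696]
force: [0.1, -0.1, -0.0]
finger_gap: 0.514
```

```bash
python3 cl.py; python3 - <<'E'
from go import *
delta([.40,.20,.30],R.from_quat(manip.sense()["tool_rot"]).as_matrix())
E
```

```text
tcp [ 42.1   8.3 176.1] ang 93.4 rad 48.4 tool ang 91.9 Ftool [-0.1 -0.1  0.1] q [ 0.04  0.44  1.81  0.67  0.92 -1.87] gap 43.9
t 22.2 tcp [0.4963 0.2782 0.2135] F [ 0.1 -0.1 -0. ] gap 43.9 q6 [0.04, 0.44, 1.81, 0.67, 0.92, -1.87]
  shift [-4.77, -1.22, -3.51] turn [0.0, 0.0, 0.0] calls t/r 0.6049068888304496 0.0
```

Emit:
{"name": "carry_out", "arguments": {
  "commands": [
    [[-0.5,-0.2,-0.5,0,0,0,44],[-1,-0.5,-1.2,0,0,0,44],[-1.5,-0.8,-2,0,0,0,44],[-2,-1.2,-2.8,0,0,0,44],[-2,-1.2,-3.5,0,0,0,44]]
  ]
}}

```text
t: 22.7
tcp_pos: [0.404, 0.2345, 0.2399]
tool_rot: [0.211, 0.668, 0.155, 0.697]
force: [0.2, 0.3, -0.1]
finger_gap: 0.517
```

```bash
python3 cl.py; python3 - <<'E'
from go import *
for n in("top","side"):
    d=manip.snapshot(n);cv2.imwrite(f"pics/{n}16.png",cv2.resize(d["image"][200:300,200:300,::-1] if n=="top" else d["image"][120:220,285:385,::-1],None,fx=6,fy=6,interpolation=cv2.INTER_CUBIC)); np.savez(n+"16.npz",**d); cv2.imwrite(f"pics/{n}16f.png",d["image"][:,:,::-1])
E
```

```text
tcp [  8.6  95.  225.9] ang 105.1 rad 139.9 tool ang 91.9 Ftool [0.2 0.2 0.2] q [-0.06  0.28  2.01  0.67  0.94 -1.98] gap 44.2
```

View pics/top16.png

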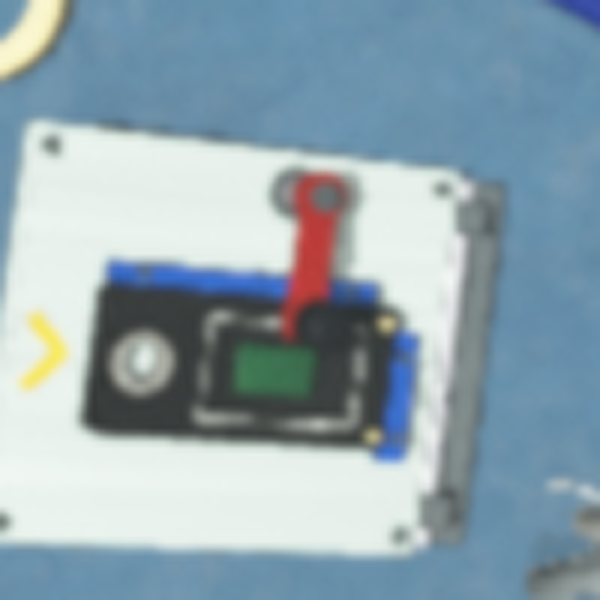

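View pics/side16.png

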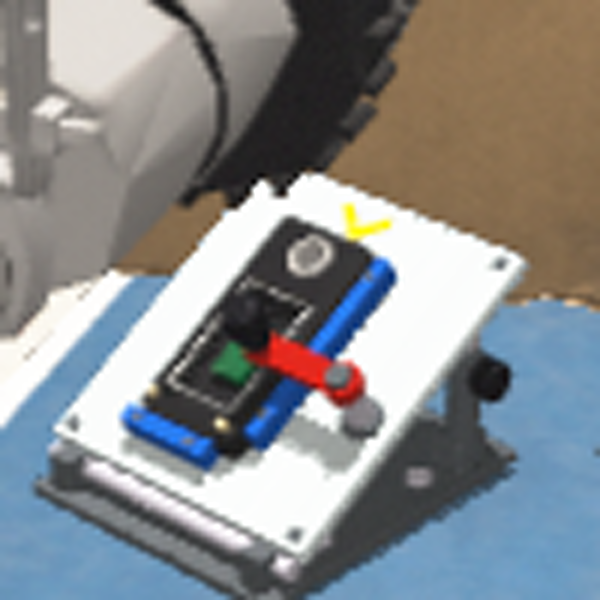

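View pics/top16f.png

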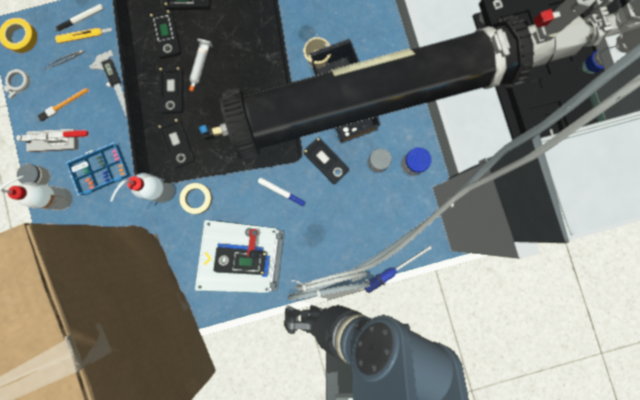

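```bash
python3 - <<'E'
from go import *
o,C=nest(); t=load("top16.npz");s=load("side16.npz")
def onc(d,uv,z):
    c,v=ray(d,uv);cl=C.T@(c-o);vl=C.T@v; return ((cl+vl*(z-cl[2])/vl[2])*1000).round(1)
f=lambda u,v,x,y:((u+.5)/6-.5+x,(v+.5)/6-.5+y)
print("vent (expect 105,29)",onc(t,f(143,361,200,200),.02),onc(s,f(310,255,285,120),.02))
print("edges top: uphill-left corners",onc(t,f(104,287,200,200),.016),onc(t,f(86,430,200,200),.016))
for a in(75,82,90,95):
    a=np.radians(a);k=o+C@np.array([.045+.048*np.cos(a),-.04+.048*np.sin(a),.058]);print((proj(t,k)-[199.5,199.5])*6,(proj(s,k)-[284.5,119.5])*6)
E
```

```text
vent (expect 105,29) [100.6  28.6  20. ] [102.   23.6  20. ]
edges top: uphill-left corners [117.5   2.7  16. ] [117.4  55.5  16. ]
[[295.43259868 319.19238351]] [[253.43586966 291.87714433]]
[[309.85370581 323.48804722]] [[243.86196176 300.83536625]]
[[326.80457609 326.04142126]] [[234.20405341 311.92768825]]
[[337.50921523 326.3502893 ]] [[228.94015319 319.23964274]]
```

```bash
python3 - <<'E'
from station import manip
print(manip.sign_off(), manip.sense()["t"])
E
```

```text
the job is handed in; nothing more can be done
the job is handed in; nothing more can be done
```

The housing is on the sloping plate with its vent at the uphill end by the chevron, the red clamp arm is across it, and the job was handed in at about 23 s. `sign_off` gives no verdict, so the result rests on my own checks.

**What I did:** I gripped the housing across its width and turned it. I laid it on the plate clear of the side fence, slid it down to the lower fence and released it. I then pushed it with shut fingers against the side fence and again downhill. I gripped the knob and swung the arm round until the force rose with no further motion, at about 90.5° by the tool position. Then I let go and backed away.

**What the last checks showed:**
- **Fences:** the downhill push stopped dead, with the force rising to about 9 N. The push against the side fence stopped with about 6 N.
- **Squareness:** in the last top view both uphill corners of the housing are at x = 117.4–117.5 mm (118 expected).
- **Clamp:** the arm is about straight across the fence. By eye the knob is at roughly 86–90°, a little short of the tool's reading.
- **Bystanders:** the spare housing, both jars, the driver and the marker look unmoved in the last top view. I did not measure their shifts.
- **Robot:** clear of everything, with no contact force at the end.

**What disagreed:**
- **Vent position:** the cameras put the vent at x = 101–102 mm and y = 24–29 mm, against (105, 29) expected. It read 2–4 mm short in x before the grasp too, so I put that down to calibration.
- **Clamp arm's start:** it was parked about 13° open, not at 0. During the swing the tool followed a radius of about 51 mm instead of 48, partly because I gripped the knob about 2 mm off centre.

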